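Line up a pipe flange with a tapered pin and bolt it

ROBOT

A 6-joint arm with a two-finger parallel gripper is mounted at the origin on the work surface. World frame = base frame: x ahead of the robot, y to its left, z up, the work surface at z = 0. Lengths are in mm, angles in rad, forces in N, time in s.
With the tool pointing down it reaches from about 275 to 750 mm from the base axis. Payload 10.2 kg.
Tool frame: the origin (TCP) lies between the finger pads; the fingertips stand 11 mm ahead of it and the grasp point (between the pads) lies 8 mm behind it (ctrl.tip_extent is the distance from the TCP to the fingertips, in mm); z points along the fingers, y is the direction in which the jaws open and shut (so a half turn about z gives the same grasp; the last joint's range is limited). The gripper opens to 85 mm and grips with 20 to 120 N. Pads are 22 mm wide; open, the fingers measure 114 mm over their backs; the gripper's body (76 mm by 85 mm) begins 54 mm behind the grasp point. The pads swing forward as they close: fully open they stand 13 mm farther back than shut.
Start: joints at [-1.541, 0.313, 1.498, -0, 1.331, -0.223], TCP at [131.297, -508.323, 214.894] pointing down, gripper open.
Joint ranges: [-2.94, 2.94], [-0.97, 2.17], [0.19, 2.56], [-1.23, 4.37], [0.02, 3.11], [-2.88, 2.88]. Speed limits (rad/s): [2.39, 2.39, 3.01, 3.14, 3.14, 3.14].

INTERFACE

Orientations are given as a unit quaternion [w, x, y, z].
In Python, from rig import ctrl gives the robot as it stands.
- The arm moves only by the tool apply_moves, never from a script. Its argument "commands" is a list of rows, each a list of 5 numbers: the finger opening in cm, from 0 to 8.54, then the shift along the tool's x, y, z in cm, then the turn about the tool's z in rad. In form: [[jaw, dx, dy, dz, roll], ...]. A call has 1 to 12 rows; each row shifts and turns the commanded pose from where the row before left it, along the tool's axes as they then stand; what a row does not reach is not made up. A row lasts 1/12 s, in which the tool goes at most 41.7 mm and 7.16 degrees, less where a joint would pass 70% of its speed; a pose out of reach is approached as far as the arm can. A call with a gripper value outside its range is refused whole. The fingers move at their own pace and stop on an object; "squeeze" is the grip in N (left out, the last holds). Time passes only in rows, so rows that do not move let the fingers close. It gives the time, the measured TCP pose, the force and the opening at its end, in the units of the state.
- ctrl.sense(): the state, without advancing time (a new reading comes with each control period).
- ctrl.capture(name): name is "scene" or "top" or "wrist"; returns the picture (420x560x3 uint8, red, green, blue); there is no depth.
- ctrl.camera_info(name): a dict with "fov_y" (degrees; the focal length in pixels is half the picture's height over the tangent of half this angle, whatever the lens; pixels are square), "cx", "cy" (the principal point, pixels), "camera_from_world" (4x4, takes a point from world to camera coordinates). Camera axes: x right, y down, z forward; pixel columns grow to the right and rows downward; lengths in mm; the calibration is good to about 2 mm. The wrist camera is an equidistant fisheye: a pixel r from the principal point sees the ray r / f radians off the axis. A picture is of the moment at which its call begins: read the wrist's pose just before it. camera_info takes no time and is no camera call; for the wrist camera it gives the pose at the moment of the call.
- ctrl.finish_job(): hands the job in, once; it reports no verdict.
The state is a dict: "time_s": time; "joints": joint angles; "dq": joint speeds; "tau": joint torques, N m; "eef_pos": TCP position; "ee_rot": TCP orientation; "force": force on the tool from outside, world axes, zero at the start; "wrist_torque": the same for the moment, N m; "grip_width": opening from 0.0 (shut) to 1.0 (fully open).
Only numpy, scipy, OpenCV 4.12 (cv2) and the standard library are available. Lean on these libraries where they do the work, as an engineer would, in place of code of your own. Each camera call takes 0.05 s, during which the arm holds its last target.

TASK

The top plate of the pipe flange has slipped out of line with the plate under it. Take the orange-handled tapered pin from the wooden rack and work it gently down through both plates at the yellow-marked hole until it sits fully home and has pulled the holes into line (let the pin move the plate, not your fingers), then put the blue-knobbed bolt all the way into the other hole. Leave pin and bolt in place and everything else undisturbed; never lean hard on the flange.

Things in the scene. Friction and masses are not known exactly. Their poses are not given: they have to be found in the camera images.
- stand: Fixed blue base plate of the flange stand, 130 x 170 x 12 mm; origin at its centre at table height, z up. On it a grey pipe carries the two flange plates, long side along y, yellow-marked end towards -y. The pipe's foot is bolted down off-centre, by up to 9 mm along x and up to 9 mm along y, differently each time and not measured: both plates and all holes are shifted alike, to be found by feel or sight.
- flange (a joint): Angle (rad) of the bright top plate about the vertical pipe axis, relative to the lower plate: 0 = in line, positive = counter-clockwise from above. It starts 0.075 to 0.115 out and turns stiffly: about 0.3 N m of friction (5 N at a hole), no spring, so it stays where it is put. Top plate: aluminium, 62 x 160 x 12 mm, underside 83 mm and top face 95 mm above the table.
- mark_spot (a point): Nominal centre of the mouth of the lower plate's hole at the yellow-marked end, (0, -60, 82) mm from stand's origin; the real hole lies up to 9 mm off along x and along y. The lower plate is dark steel, 66 x 164 x 12 mm, never turned or moved. Every hole is straight, round, through and 17 mm wide, 60 mm from the pipe axis; the marked top hole has yellow paint on three sides. 55 mm free below the plate.
- bolt_spot (a point): Nominal centre of the mouth of the lower plate's other hole, (0, 60, 82) mm from stand's origin, off by the same unknown shift as the marked hole. Between the holes, a capped pipe stub of radius 27 mm on the pipe axis rises to 113 mm above the table. The pipe is plastic: never press on the flange with more than 40 N (contact forces added up).
- rack: Fixed wooden rack block 70 x 220 x 65 mm; origin at the centre of its underside, y along its row of three holes (70 mm apart, diameter 18 mm). Pin, bolt and gauge stand in these in any order, their collars on its top.
- pin: The tapered alignment pin, upright, 0.18 kg. Origin: centre of the underside of its collar (diameter 32 mm, 5 mm thick); z up along the handle. Above: orange round handle, diameter 26 mm, reaching 58 mm above the origin. Below: steel shank, diameter 15.8 mm for the first 18 mm, then tapering evenly over 34 mm to a tip of diameter 5 mm that lies 52 mm below the origin. Home = collar resting on the top plate.
- pin_tip (a point): Tip of the tapered pin, 52 mm below pin's origin on its axis.
- bolt: The knob bolt, upright, 0.14 kg. Origin: centre of the underside of its collar (diameter 32 mm, 5 mm thick); z up. Above: blue round knob, diameter 26 mm, 58 mm tall. Below: smooth steel shank, diameter 13 mm, its last 5 mm tapering to 8 mm at 36 mm below the origin. Home = collar resting on the top plate.
- bolt_tip (a point): Tip of the bolt's shank, 36 mm below bolt's origin on its axis.
- gauge: A blunt brass gauge pin with a black knob of the same size, standing in the rack; not needed. Origin under its collar.
- coupling: Loose orange pipe coupling ring, diameter 68, height 45 mm; bystander. Origin at the centre of its underside.
- sleeve: Loose grey sleeve ring, diameter 56, height 35 mm; bystander. Origin at the centre of its underside.
- elbow: Loose grey pipe elbow, about 56 x 86 x 70 mm; bystander. Origin under its standing socket.
- wrench: Steel wrench 200 mm long lying flat; bystander. Origin under its middle.
- lube: White bottle with a red cap, diameter 52, height 130 mm; bystander. Origin at the centre of its underside.
- tape: Yellow and black tape measure case 60 x 35 x 55 mm; bystander. Origin at the centre of its underside.
Mind the look-alikes: they are no part of the job. What is shaped like the pin but green or turquoise is not meant.

How it is judged (in metres and radians):
On the way, in this order (a step that is already met when the one before it is completed fails the run):
1. the pin's tip has entered the marked hole of the top plate (over 4 mm below its top face) while the plate is still over 0.05 rad out of line (z of pin_tip in the frame of stand below 0.091 m and horizontal distance between pin_tip and mark_spot below 0.028 m and value of joint flange above 0.05 rad).
2. the pin is home, its collar within 2.5 mm of the top plate, and the plates are in line within 0.03 rad (z of pin in the frame of stand below 0.0975 m and horizontal distance between pin and mark_spot below 0.016 m and angle between pin's own z axis and vertical below 0.08 rad and value of joint flange between -0.03 and 0.03 rad), for 0.2 s.
At the end, for the whole second after the job is handed in: Pin and bolt both stand home and at rest, released: collars within 2.5 mm of the top plate's height (95 mm above the table), each within 16 mm of its nominal spot and within 0.08 rad of upright, pin in the marked hole and bolt in the other, with the plates in line within 0.03 rad (all of step 2 and z of bolt in the frame of stand below 0.0975 m and horizontal distance between bolt and bolt_spot below 0.016 m and angle between bolt's own z axis and vertical below 0.08 rad and linear speed of each of pin, bolt below 0.02 m/s); the robot touches nothing.
It fails at once if the pin pressed on the flange with more than 40 N (contact force between pin and stand above 40 N).
It fails at once if the bolt pressed on the flange with more than 40 N (contact force between bolt and stand above 40 N).
It fails at once if the flange pushed by the fingers or arm (over 8 N) (contact force between any of the fingers, the arm and stand above 8 N).
It fails at once if another thing moved over 30 mm (distance of any of coupling, sleeve, elbow, wrench, lube, tape, gauge from where it was at the start of the episode above 0.03 m).
It also fails if it takes over 72 s, if anything falls off the work surface, if the arm or the gripper's body presses on something with over 40 N, if the wrist force passes 120 N, or if a joint passes its speed limit or range.

## Working session

There is one attempt and no reset: what is moved stays moved. The work goes in short steps, Python scripts to look and compute and a tool call to move; the robot and the scene stay as the last step left them, time stands still between calls to the robot, and variables do not carry over. Pictures are saved under pics/ and viewed, and the job is handed in when it is done.

Besides the shell and the picture viewer there is one more tool, called after "Call:" as name([rows], argument=value, ...), one row to a line, values as JSON. apply_moves: Moves the arm, as the interface text tells. Its arguments: {"type":"object","properties":{"commands":{"type":"array"},"squeeze":{"type":"number"}},"required":["commands"]}

```bash
ls; mkdir -p pics
python3 - <<'E'
from rig import ctrl
import cv2,json
print(ctrl.sense())
for n in ["scene","top","wrist"]:
    i=ctrl.camera_info(n); print(n,i)
    im=ctrl.capture(n); cv2.imwrite(f"pics/{n}0.png",im[:,:,::-1])
E
```

```text
pics
{'time_s': 0.0, 'joints': array([-1.54141152e+00,  3.13446484e-01,  1.49845591e+00,  7.05483704e-06,
        1.33100664e+00, -2.23382243e-01]), 'dq': array([-3.24710836e-04,  1.11951008e-03,  5.62060126e-04, -6.45467567e-04,
        6.82311162e-05, -5.83620719e-05]), 'tau': array([ 1.08189262e-03, -4.12265217e+01, -2.59742510e+01, -9.03037312e-05,
        4.13282964e-03, -5.90576761e-07]), 'eef_pos': array([ 131.28458571, -508.02423606,  214.32980494]), 'ee_rot': array([-6.54764335e-04,  9.92024118e-01,  1.26046485e-01,  6.71533598e-05]), 'force': array([-0.36277672, -0.00240946,  0.14963675]), 'wrist_torque': array([ 0.03796364, -0.01686922, -0.03265706]), 'grip_width': 1.0015016345754872}
scene {'fov_y': 44.171330342092745, 'cx': 271.67666084448604, 'cy': 211.86807941469758, 'camera_from_world': array([[-8.74557718e-01,  4.84647631e-01,  1.62932847e-02,
         5.14732827e+02],
       [ 3.38377018e-01,  6.33987110e-01, -6.95385748e-01,
        -1.21018896e+02],
       [-3.47346788e-01, -6.02641700e-01, -7.18451941e-01,
         1.48022390e+03],
       [ 0.00000000e+00,  0.000
[... 251 characters left out ...]
  [-9.86441794e-01, -2.79803791e-02, -1.61708642e-01,
         5.81300486e+02],
       [ 1.61622998e-01,  5.31082682e-03, -9.86838286e-01,
         1.15452576e+03],
       [ 0.00000000e+00,  0.00000000e+00,  0.00000000e+00,
         1.00000000e+00]])}
wrist {'fov_y': 65.70646984690485, 'cx': 281.1281221415589, 'cy': 212.39503050589767, 'camera_from_world': array([[ 2.49442495e-01, -9.68389512e-01, -4.41182520e-04,
        -5.25147905e+02],
       [-9.14851785e-01, -2.35801321e-01,  3.27786439e-01,
        -4.09717456e+01],
       [-3.17528981e-01, -8.13602507e-02, -9.44751743e-01,
         3.81561453e+02],
       [ 0.00000000e+00,  0.00000000e+00,  0.00000000e+00,
         1.00000000e+00]])}
```

View pics/scene0.png

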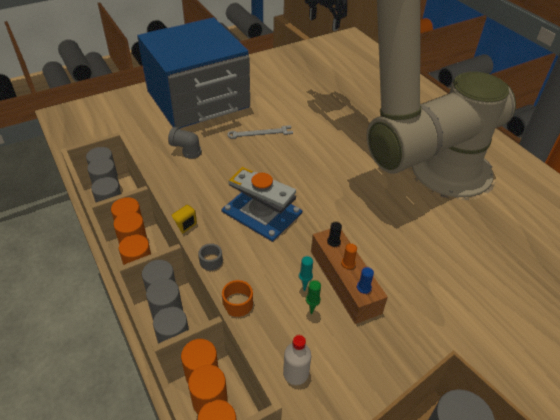

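View pics/top0.png

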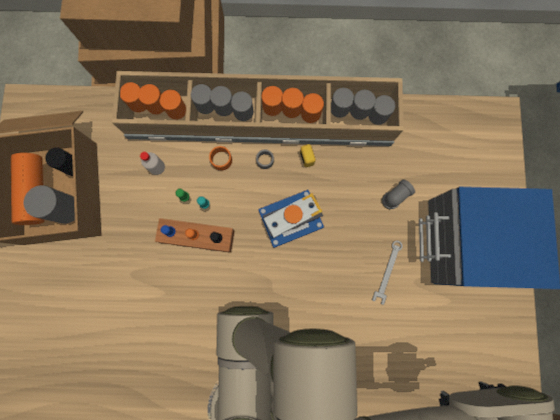

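View pics/wrist0.png

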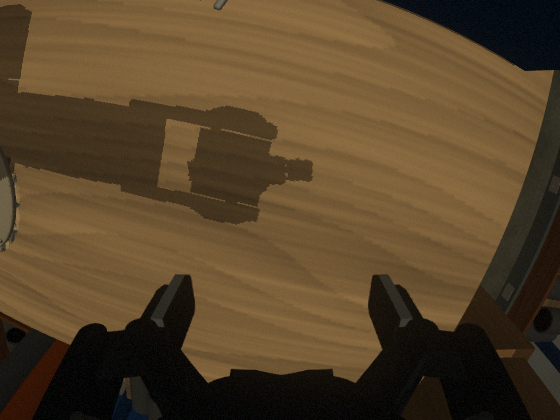

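```bash
cat > h.py <<'E'
import numpy as np, cv2
from scipy.spatial.transform import Rotation as R
from rig import ctrl
def f_of(i): return 210/np.tan(np.radians(i["fov_y"]/2))
def ray(i,uv,fish=False):
    uv=np.atleast_2d(np.asarray(uv,float)); d=(uv-[i["cx"],i["cy"]])/f_of(i)
    if fish:
        r=np.linalg.norm(d,axis=1,keepdims=True); s=np.where(r<1e-9,1,np.sin(r)/np.maximum(r,1e-9))
        v=np.hstack([d*s,np.cos(r)])
    else: v=np.hstack([d,np.ones((len(d),1))])
    T=i["camera_from_world"]; Rm=T[:3,:3]
    return -Rm.T@T[:3,3], v@Rm
def onz(i,uv,z,fish=False):
    o,v=ray(i,uv,fish); return o+v*((z-o[2])/v[:,2])[:,None]
def proj(i,P,fish=False):
    P=np.atleast_2d(P); c=P@i["camera_from_world"][:3,:3].T+i["camera_from_world"][:3,3]
    if fish:
        rr=np.hypot(c[:,0],c[:,1]); th=np.arctan2(rr,c[:,2]); d=c[:,:2]/np.maximum(rr,1e-9)[:,None]*th[:,None]
    else: d=c[:,:2]/c[:,2:]
    return d*f_of(i)+[i["cx"],i["cy"]]
def snap(n,name):
    i=ctrl.camera_info(n); im=ctrl.capture(n); cv2.imwrite(f"pics/{name}.png",im[:,:,::-1]); return i,im
def pose():
    s=ctrl.sense(); q=s["ee_rot"]; return s,R.from_quat([q[1],q[2],q[3],q[0]])
def blobs(im,lo,hi,amin=15,roi=None):
    h=cv2.cvtColor(im,cv2.COLOR_RGB2HSV); m=cv2.inRange(h,np.array(lo),np.array(hi))
    if roi: k=np.zeros_like(m); k[roi[1]:roi[3],roi[0]:roi[2]]=255; m&=k
    n,l,st,c=cv2.connectedComponentsWithStats(m)
    return [(c[j].round(1).tolist(),st[j].tolist()) for j in range(1,n) if st[j][4]>=amin],m
E
python3 - <<'E'
from h import *
im=cv2.imread("pics/top0.png"); i=ctrl.camera_info("top"); rgb=im[:,:,::-1].copy()
cv2.imwrite("pics/c1.png",cv2.resize(im[180:265,150:335],None,fx=4.3,fy=4.3,interpolation=cv2.INTER_CUBIC))
roi=(150,180,335,265)
for nm,lo,hi in [("orange",(3,180,120),(14,255,255)),("blue",(105,150,60),(125,255,255)),("yellow",(20,170,120),(32,255,255))]:
    b,_=blobs(rgb,lo,hi,6,roi)
    for c,st in b: print(nm,c,st, onz(i,c,123)[0].round(),onz(i,c,95)[0].round(),onz(i,c,12)[0].round())
s=cv2.imread("pics/scene0.png")
cv2.imwrite("pics/c2.png",cv2.resize(s[160:330,210:400],None,fx=3.5,fy=3.5,interpolation=cv2.INTER_CUBIC))
E
```

```text
orange [292.9, 213.9] [285, 206, 17, 17, 226] [ 555. -110.  123.] [ 559. -111.   95.] [ 572. -114.   12.]
orange [191.1, 233.5] [185, 229, 14, 11, 87] [492. 173. 123.] [494. 179.  95.] [502. 197.  12.]
blue [283.1, 202.7] [265, 192, 39, 21, 214] [586. -82. 123.] [591. -82.  95.] [606. -83.  12.]
blue [297.6, 232.9] [270, 218, 51, 28, 279] [ 502. -125.  123.] [ 504. -126.   95.] [ 513. -130.   12.]
blue [167.8, 230.5] [161, 226, 14, 10, 100] [498. 239. 123.] [501. 247.  95.] [509. 270.  12.]
yellow [313.9, 203.9] [303, 194, 19, 22, 65] [ 585. -169.  123.] [ 590. -171.   95.] [ 605. -179.   12.]
```

View pics/c1.png

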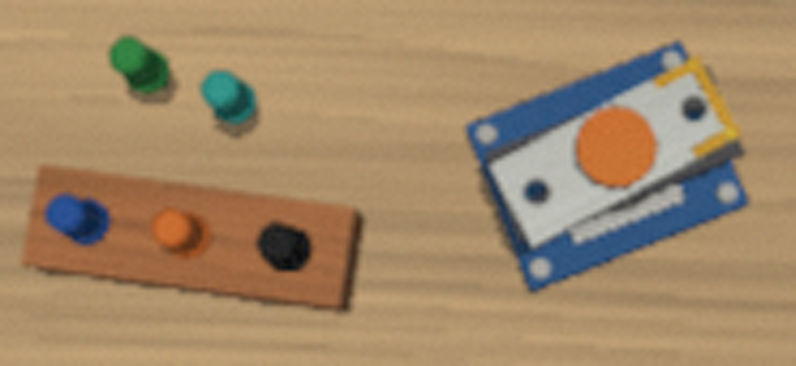

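View pics/c2.png

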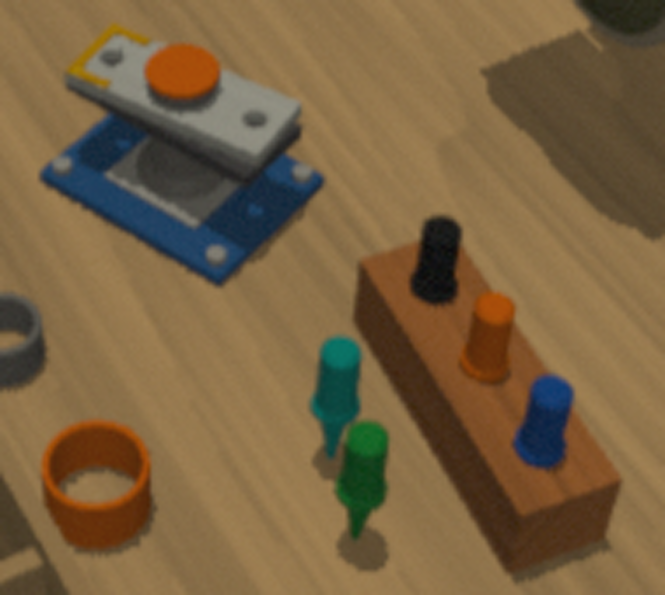

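Run:
```python
from h import *
i=ctrl.camera_info("top")
c=lambda x,y:[150+x/4.3-.35,180+y/4.3-.35]
for nm,p,z in [("pin",c(175,228),123),("bolt",c(66,214),123),("gauge",c(283,246),123),("mark",c(694,108),95),("other",c(537,191),95),("stub",[292.9,213.9],113)]+[("cor",c(*q),12) for q in [(680,42),(748,205),(530,290),(468,128)]]+[("rack",c(*q),65) for q in [(38,165),(357,207),(345,310),(24,265)]]:
    print(nm,onz(i,p,z)[0].round(1))
w=ctrl.camera_info("wrist"); T=w["camera_from_world"]; s,r=pose()
o=-T[:3,:3].T@T[:3,3]; print("cam in tool",r.inv().apply(o-s["eef_pos"]), "camaxes in tool\n",(r.inv().as_matrix()@T[:3,:3].T).round(3)); print(r.as_matrix().round(3), ctrl.tip_extent)
```

```text
pin [493.8 175.2 123. ]
bolt [500.9 246.8 123. ]
gauge [484.1 104.4 123. ]
mark [ 587.4 -163.2   95. ]
other [528.1 -59.1  95. ]
stub [ 556.4 -110.6  113. ]
cor [ 650.3 -159.    12. ]
cor [ 532.4 -209.6   12. ]
cor [467.2 -55.3  12. ]
cor [582.6  -7.   12. ]
rack [540.  285.2  65. ]
rack [517.2  64.3  65. ]
rack [446.7  69.2  65. ]
rack [471.  289.4  65. ]
cam in tool [  85.99956323    0.44095097 -159.2625114 ] camaxes in tool
 [[-0.001 -0.945 -0.328]
 [ 1.    -0.001  0.   ]
 [-0.001 -0.328  0.945]]
[[ 0.968  0.25  -0.   ]
 [ 0.25  -0.968  0.001]
 [ 0.    -0.001 -1.   ]] 11.0
```

Call:
apply_moves([
  [8.5, 3.6, -1.75, 0, 0],
  [8.5, 3.6, -1.75, 0, 0],
  [8.5, 3.6, -1.75, 0, 0],
  [8.5, 3.6, -1.75, 0, 0],
  [8.5, 3.6, -1.75, 0, 0],
  [8.5, 3.6, -1.75, 0, 0],
  [8.5, 3.6, -1.75, 0, 0],
  [8.5, 3.6, -1.75, 0, 0],
  [8.5, 3.6, -1.75, 0, 0],
  [8.5, 3.6, -1.75, 0, 0],
  [8.5, 3.6, -1.75, 0, 0],
  [8.5, 3.6, -1.75, 0, 0],
])

```text
time_s: 1.15
eef_pos: [498.2, -195.2, 214.8]
ee_rot: [-0.0, 0.992, 0.126, -0.0]
force: [0.4, -0.5, -0.2]
grip_width: 0.998
```

Call:
apply_moves([
  [5, 0, 0, 0.3, -0.12],
  [5, 0, 0, 0.3, -0.12],
  [5, 0, 0, 0.3, -0.12],
  [5, 0, 0, 0.3, -0.12],
  [5, 0, 0, 0.3, -0.12],
  [5, 0, 0, 0.3, -0.12],
  [5, 0, 0, 0.3, -0.12],
  [5, 0, 0, 0.3, -0.12],
  [5, 0, 0, 0.3, -0.12],
  [5, 0, 0, 0.3, -0.12],
  [5, 0, 0, 0, -0.12],
  [5, 0, 0, 0, -0.12],
])

```text
time_s: 2.15
eef_pos: [496.9, -196.8, 184.5]
ee_rot: [-0.0, 0.66, 0.751, -0.0]
force: [-0.4, -0.5, 0.6]
grip_width: 0.586
```

Call:
apply_moves([
  [5, 0, 0, 0, -0.09],
  [5, 0, 0, 0, -0.09],
  [5, 0, 0, 0, -0.09],
  [5, 0.88, 2.94, 0, 0],
  [5, 0.88, 2.94, 0, 0],
  [5, 0.88, 2.94, 0, 0],
  [5, 0, 0, 0, 0],
  [5, 0, 0, 0, 0],
])

```text
time_s: 2.82
eef_pos: [568.8, -137.9, 184.2]
ee_rot: [-0.0, 0.555, 0.832, -0.0]
force: [-0.7, 0.4, 0.0]
grip_width: 0.588
```

Run:
```python
from h import *
i,im=snap("wrist","w1"); np.save("w1.npy",i["camera_from_world"])
s,r=pose(); print(s["eef_pos"],r.as_matrix().round(3)[:,0],s["time_s"])
cv2.imwrite("pics/w1b.png",cv2.resize(im[40:340,110:450,::-1],None,fx=2,fy=2,interpolation=cv2.INTER_CUBIC))
```

```text
[ 568.24340031 -138.68642765  184.37776749] [-0.383  0.924  0.001] 2.8667
```

View pics/w1b.png

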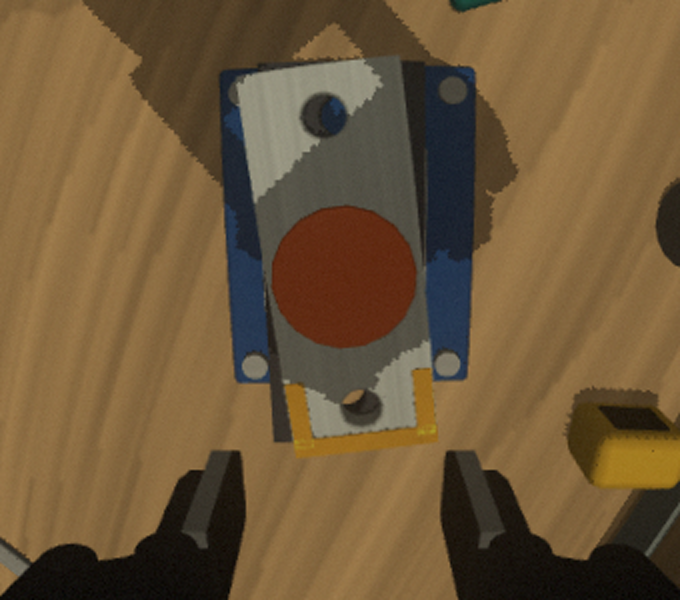

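Run:
```python
from h import *
im=cv2.imread("pics/w1.png")
a=cv2.resize(im[220:270,240:335],None,fx=8,fy=8,interpolation=cv2.INTER_CUBIC)
b=cv2.resize(im[65:125,215:345],None,fx=5.85,fy=5.85,interpolation=cv2.INTER_CUBIC)
o=np.zeros((600,a.shape[1],3),np.uint8); o[:a.shape[0]]=np.minimum(a.astype(int)*2,255); o[600-170:]=0
cv2.imwrite("pics/w1m.png",np.minimum(a.astype(int)*2,255).astype(np.uint8)); cv2.imwrite("pics/w1o.png",np.minimum(b.astype(int)*2,255).astype(np.uint8))
```

```text
(no output)
```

View pics/w1m.png

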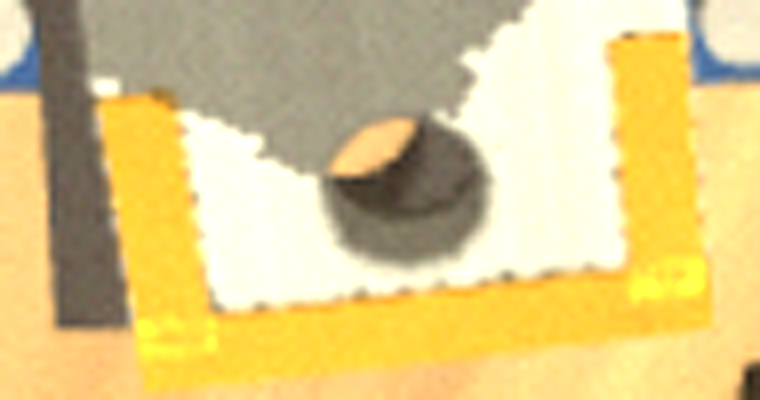

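View pics/w1o.png

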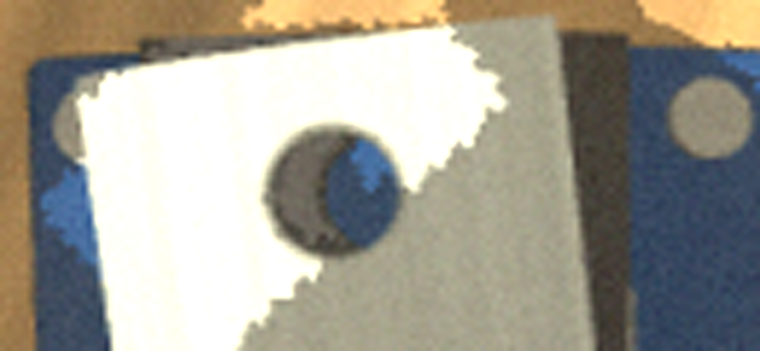

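Run:
```python
from h import *
im=cv2.imread("pics/w1.png"); rgb=im[:,:,::-1].copy()
i=ctrl.camera_info("wrist"); i["camera_from_world"]=np.load("w1.npy")
A=lambda x,y:[240+(x+.5)/8-.5,220+(y+.5)/8-.5]
B=lambda x,y:[215+(x+.5)/5.85-.5,65+(y+.5)/5.85-.5]
C=lambda x,y:[110+(x+.5)/2-.5,40+(y+.5)/2-.5]
W=lambda p,z:onz(i,p,z,True)[0][:2]
m=W(A(407,191),95); o=W(B(332.5,189),95)
b,mask=blobs(rgb,(0,150,50),(14,255,255),500,(230,120,340,230)); print(b)
cs,_=cv2.findContours(mask,cv2.RETR_EXTERNAL,cv2.CHAIN_APPROX_NONE); c=max(cs,key=cv2.contourArea)[:,0]
P=onz(i,c,113,True)[:,:2]; (cx,cy),rad=cv2.minEnclosingCircle(P.astype(np.float32)); print("stub",P.mean(0),(cx,cy),rad)
print("mark",m,"other",o,"mid",(m+o)/2,"dist",np.linalg.norm(m-o),"ang",np.arctan2(*(m-o)[::1]))
u=(o-m)/np.linalg.norm(o-m); th=np.arctan2(-u[0],u[1]); print("top yaw",th)
l1=W(A(58,327),82); l2=W(B(628,36),82); l3=W(B(143,42),82)
print("low corners",l1,l2,l3,"mid",(l1+l2)/2,"diag",np.linalg.norm(l1-l2),np.hypot(66,164),"w",np.linalg.norm(l2-l3),"l",np.linalg.norm(l1-l3))
d=l2-l1; d0=np.arctan2(164,66); print("low yaw by diag",np.arctan2(d[1],d[0])-d0)
q=[W(C(*p),12) for p in [(221,70),(475,67),(467,379),(236,382)]]
q=np.array(q); print("base",q.round(1),"mean",q.mean(0),[np.linalg.norm(q[k]-q[(k+1)%4]).round(1) for k in range(4)])
for a,bb in [(3,0),(2,1)]:
    d=q[bb]-q[a]; print("yaw",np.arctan2(-d[0],d[1]))
for a,bb in [(0,1),(3,2)]:
    d=q[bb]-q[a]; print("yaw",np.arctan2(d[1],d[0]))
```

```text
[([281.5, 178.0], [246, 143, 72, 71, 4013])]
stub [ 558.40984091 -109.55786391] (558.6749267578125, -109.97859954833984) 26.663484573364258
mark [ 588.50404994 -162.1601351 ] other [528.90279744 -57.8999533 ] mid [ 558.70342369 -110.0300442 ] dist 120.09369179362966 ang 2.622272984556942
top yaw 0.5193196690328514
low corners [ 561.3539454  -198.45700663] [556.85096843 -22.53306757] [496.8785467  -48.28378072] mid [ 559.10245691 -110.4950371 ] diag 175.981559083809 176.7823520603796 w 65.26707129531249 l 163.4291125192439
low yaw by diag 0.4081977848224734
base [[ 469.1  -54.6]
 [ 586.3   -3.9]
 [ 653.2 -158.1]
 [ 535.2 -209.1]] mean [ 560.95986388 -106.43657061] [np.float64(127.7), np.float64(168.1), np.float64(128.6), np.float64(168.0)]
yaw 0.40392640609136626
yaw 0.40928373348530067
yaw 0.4078716978184959
yaw 0.407179812926565
```

Call:
apply_moves([
  [5, 3.75, 0.65, 0, 0],
  [5, 3.75, 0.65, 0, 0],
  [5, 3.75, 0.65, 0, 0],
  [5, 3.75, 0.65, 0, 0],
  [5, 3.75, 0.65, 0, 0],
  [5, 3.75, 0.65, 0, 0],
  [5, 3.75, 0.65, 0, 0],
  [5, 3.75, 0.65, 0, 0],
  [5, 0, 0, 0, 0.125],
  [5, 0, 0, 0, 0.125],
  [5, 0, 0, 0, 0.125],
  [5, 0, 0, 0, 0.125],
])

```text
time_s: 3.87
eef_pos: [501.6, 157.4, 185.0]
ee_rot: [0.0, 0.747, 0.665, -0.0]
force: [-0.3, -1.0, 0.0]
grip_width: 0.587
```

Call:
apply_moves([
  [5, 0, 0, 0, 0],
  [5, 0, 0, 0, 0],
])

```text
time_s: 4.03
eef_pos: [501.8, 157.5, 185.0]
ee_rot: [0.0, 0.743, 0.669, -0.0]
force: [0.2, 0.6, 0.5]
grip_width: 0.585
```

Run:
```python
from h import *
i,im=snap("wrist","w2"); np.save("w2.npy",i["camera_from_world"])
s,r=pose(); print(s["eef_pos"],r.as_matrix().round(3)[:,0],s["time_s"])
cv2.imwrite("pics/w2b.png",np.minimum(1.5*cv2.resize(im[40:340,110:450,::-1],None,fx=2,fy=2,interpolation=cv2.INTER_CUBIC),255))
```

```text
[501.81907868 157.57113338 184.96789195] [ 0.105  0.994 -0.   ] 4.0833[ WARN:0@1.939] global loadsave.cpp:1063 imwrite_ Unsupported depth image for selected encoder is fallbacked to CV_8U.
```

View pics/w2b.png

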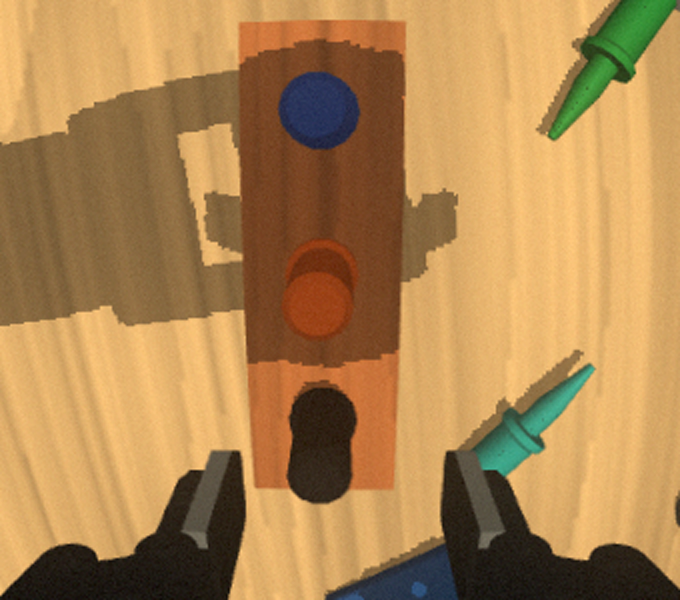

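Run:
```python
from h import *
i=ctrl.camera_info("wrist"); i["camera_from_world"]=np.load("w2.npy")
C=lambda x,y:[110+(x+.5)/2-.5,40+(y+.5)/2-.5]
W=lambda p,z:onz(i,p,z,True)[0][:2]
s,r=pose()
for nm,p,z in [("pin",C(318.5,304),123),("pinL",C(282,304),123),("pinR",C(354,304),123),("bolt",C(317,112),123),("gauge",C(320,472),123),("rack",C(239,22),65),("rack",C(405,20),65),("rack",C(393,489),65),("rack",C(255,489),65)]:
    w=W(p,z); print(nm,w.round(1), "tool", r.inv().apply(np.r_[w-s["eef_pos"][:2],0]).round(1)[:2])
```

```text
pin [497.1 181.3] tool [23.1 -7.2]
pinL [484.2 182.7] tool [ 23.1 -20.2]
pinR [509.5 180. ] tool [23.1  5.3]
bolt [504.1 247.8] tool [89.9 -7.2]
gauge [489.5 113.7] tool [-44.9  -7.6]
rack [473.7 292.8] tool [131.5 -42.2]
rack [543.  285.5] tool [131.6  27.5]
rack [518.8  66.2] tool [-89.   26.5]
rack [449.6  73.3] tool [-89.3 -43. ]
```

Run:
```python
from h import *
i=ctrl.camera_info("wrist"); i["camera_from_world"]=np.load("w2.npy")
s,r=pose()
t=np.linspace(0,2*np.pi,80)
im=cv2.imread("pics/w2.png"); im=cv2.convertScaleAbs(cv2.resize(im[40:340,110:450],None,fx=2,fy=2),alpha=1.8)
for off in (-48.8,21.2,91.2):
  for z,rr in((123,13),(70,16)):
    P=s["eef_pos"]+r.apply(np.c_[off+rr*np.cos(t),-7.6+rr*np.sin(t),0*t]); P[:,2]=z
    p=(proj(i,P,True)-[110,40]+.5)*2-.5
    cv2.polylines(im,[p.round().astype(np.int32)],True,(255,255,255),1)
cv2.imwrite("pics/w2c.png",im)
```

```text
(no output)
```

View pics/w2c.png

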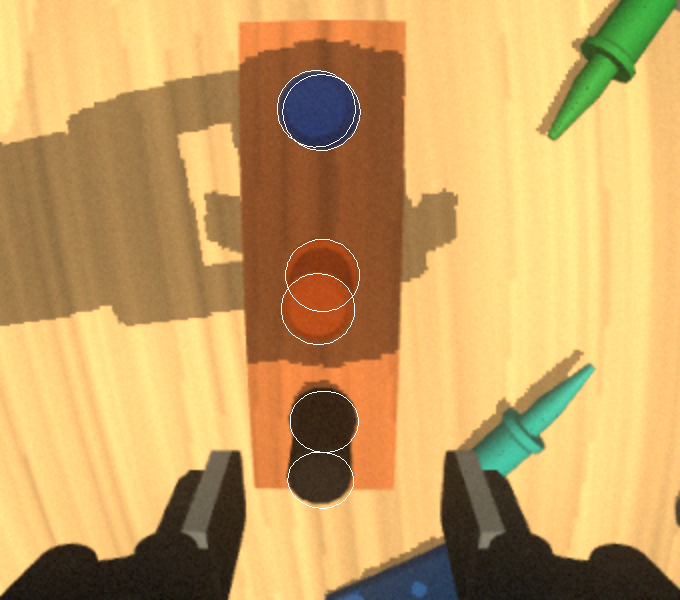

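Call:
apply_moves([
  [5, 2.17, -0.75, 0, 0],
  [5, 0, 0, 2.2, 0],
  [5, 0, 0, 2.2, 0],
  [5, 0, 0, 2.2, 0],
  [5, 0, 0, 2.2, 0],
  [5, 0, 0, 0, 0],
  [2, 0, 0, 0, 0],
  [2, 0, 0, 0, 0],
  [2, 0, 0, 0, 0],
  [2, 0, 0, 0, 0],
  [2, 0, 0, 0, 0],
], squeeze=60)

```text
time_s: 5.0
eef_pos: [497.5, 180.7, 98.6]
ee_rot: [0.001, 0.744, 0.668, 0.001]
force: [-3.0, 0.7, 7.4]
grip_width: 0.262
```

Call:
apply_moves([
  [2, 0, 0, 0, 0],
  [2, 0, 0, 0, 0],
])

```text
time_s: 5.17
eef_pos: [497.5, 180.8, 98.6]
ee_rot: [0.001, 0.744, 0.668, 0.001]
force: [-2.6, -0.7, 7.2]
grip_width: 0.262
```

Run:
```python
from h import *
i,im=snap("wrist","w3"); 
cv2.imwrite("pics/w3b.png",cv2.convertScaleAbs(cv2.resize(im[120:420,110:450,::-1],None,fx=2,fy=2),alpha=1.6))
i,im=snap("scene","s3"); cv2.imwrite("pics/s3b.png",cv2.convertScaleAbs(cv2.resize(im[180:350,280:420,::-1],None,fx=4,fy=4),alpha=1.3))
```

```text
(no output)
```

View pics/w3b.png

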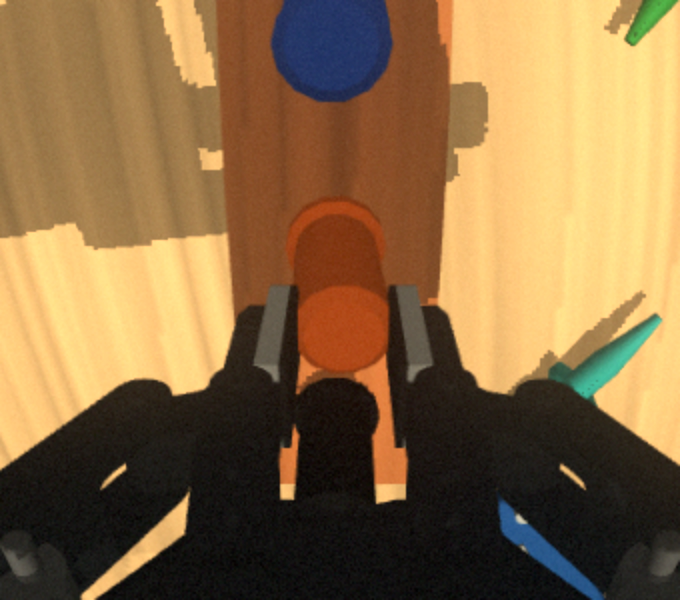

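View pics/s3b.png

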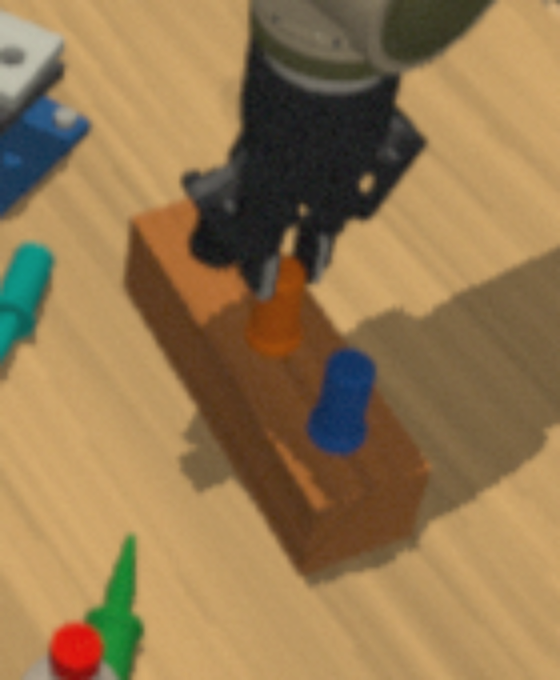

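Run:
```python
from h import *
i=ctrl.camera_info("wrist"); s,r=pose()
C=lambda x,y:[110+(x+.5)/2-.5,120+(y+.5)/2-.5]
for nm,p,z in [("c",C(343,330),123),("L",C(298,330),123),("R",C(388,330),123),("bot",C(343,374),123),("colltop",C(337,197),70)]:
    w=onz(i,p,z,True)[0]; print(nm,r.inv().apply(w-s["eef_pos"]).round(1))
print(s["force"],s["wrist_torque"],s["eef_pos"])
```

```text
c [  0.7   1.4 -24.4]
L [  0.7  -9.5 -24.5]
R [  0.6  12.3 -24.4]
bot [-12.5   1.4 -24.5]
colltop [15.6 -0.4 28.6]
[-1.46216945  0.11473521  7.92277769] [-0.04325932  0.41758502 -0.06837131] [497.50061301 180.76412473  98.54932343]
```

Call:
apply_moves([
  [2, 0, 0, -1, 0],
  [2, 0, 0, -2.5, 0],
  [2, 0, 0, -3, 0],
  [2, 0, 0, -3, 0],
  [2, 0, 0, -2.5, 0],
  [2, 0, 0, 0, 0],
  [2, 0, 0, 0, 0],
])

```text
time_s: 5.85
eef_pos: [497.1, 180.7, 218.4]
ee_rot: [0.001, 0.744, 0.668, 0.001]
force: [0.2, -0.3, -2.8]
grip_width: 0.259
```

Run:
```python
from h import *
i,im=snap("wrist","w4"); s,r=pose(); print(s)
cv2.imwrite("pics/w4b.png",cv2.convertScaleAbs(cv2.resize(im[120:420,110:450,::-1],None,fx=2,fy=2),alpha=1.6))
```

```text
{'time_s': 5.9, 'joints': array([ 1.26913501e-01,  3.18811767e-01,  1.48439763e+00, -1.23202807e-05,
        1.33843461e+00,  2.34735580e-01]), 'dq': array([-0.00032241,  0.02328114,  0.02634603, -0.00045098, -0.0045408 ,
       -0.00108432]), 'tau': array([ 8.04789411e-02, -4.43929482e+01, -2.80733496e+01,  7.60945077e-04,
        3.92798404e-02, -2.43625997e-03]), 'eef_pos': array([496.51891184, 180.5951435 , 216.8770212 ]), 'ee_rot': array([-9.66210171e-06,  7.44180913e-01,  6.67978119e-01, -2.45315186e-05]), 'force': array([-0.48577072,  0.02377699, -1.8103085 ]), 'wrist_torque': array([-0.05079081,  0.03263654,  0.01340444]), 'grip_width': 0.25573634363782566}
```

View pics/w4b.png

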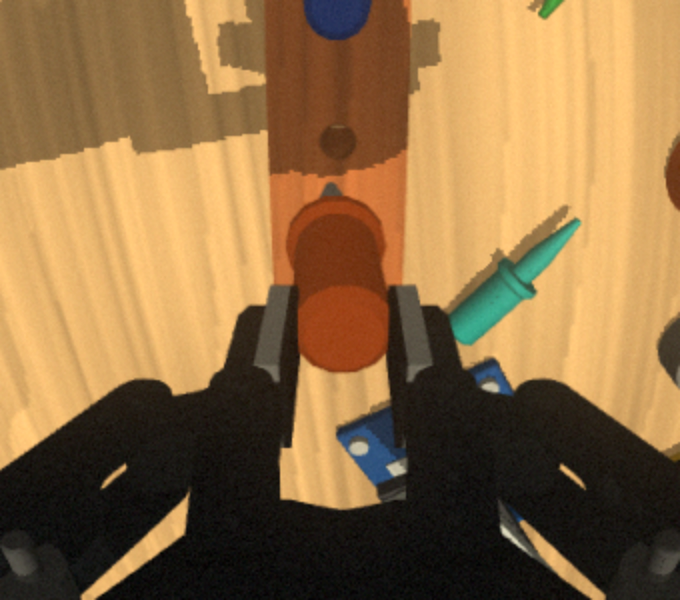

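Run:
```python
from h import *
i=ctrl.camera_info("wrist"); s,r=pose()
C=lambda p:(p-[110,120]+.5)*2-.5
for P in [(0,0,85.6),(1,0,85.6),(0,1,85.6),(0,0,33.6),(15.9,0,28.6),(0,-15.9,28.6),(0,15.9,28.6),(0,0,-24.4),(0,13,-24.4),(0,-13,-24.4),(-13,0,-24.4)]:
    print(P,C(proj(i,s["eef_pos"]+r.apply(P),True)).round(1)[0])
```

```text
(0, 0, 85.6) [339.3 184.2]
(1, 0, 85.6) [339.3 181.8]
(0, 1, 85.6) [341.8 184.2]
(0, 0, 33.6) [338.6 236.8]
(15.9, 0, 28.6) [338.3 196. ]
(0, -15.9, 28.6) [288.4 243. ]
(0, 15.9, 28.6) [388.7 243. ]
(0, 0, -24.4) [337.3 332.4]
(0, 13, -24.4) [390.7 332.1]
(0, -13, -24.4) [283.9 332. ]
(-13, 0, -24.4) [337.5 375.4]
```

Call:
apply_moves([
  [2, -1.5, 0.56, 0, 0],
  [2, -3, 1.13, 0, 0],
  [2, -3.4, 1.28, 0, 0],
  [2, -3.4, 1.28, 0, 0],
  [2, -3.4, 1.28, 0, 0],
  [2, -3.4, 1.28, 0, 0],
  [2, -3.4, 1.28, 0, 0],
  [2, -3.4, 1.28, 0, 0],
  [2, -3.4, 1.28, 0, 0],
  [2, -2.5, 0.94, 0, 0],
  [2, -1.4, 0.53, 0, 0],
  [2, -0.5, 0.2, 0, 0],
])

```text
time_s: 6.9
eef_pos: [583.6, -159.9, 214.8]
ee_rot: [-0.001, 0.745, 0.667, -0.001]
force: [-0.7, 0.8, -1.5]
grip_width: 0.259
```

Call:
apply_moves([
  [2, 0, 0, 0.2, -0.05],
  [2, 0, 0, 0.2, -0.1],
  [2, 0, 0, 0.2, -0.1],
  [2, 0, 0, 0.2, -0.1],
  [2, 0, 0, 0.2, -0.1],
  [2, 0, 0, 0, -0.065],
  [2, 0, 0, 0, 0],
  [2, 0, 0, 0, 0],
])

```text
time_s: 7.57
eef_pos: [583.8, -156.9, 206.3]
ee_rot: [-0.001, 0.55, 0.835, -0.0]
force: [0.6, 0.1, -1.0]
grip_width: 0.26
```

```bash
cat > t.py <<'E'
from h import *
import sys
n=sys.argv[1]
i,im=snap("wrist",n); np.save(n+".npy",i["camera_from_world"]); s,r=pose(); m=r.as_matrix()
print(s["time_s"],s["eef_pos"].round(2),"yaw",np.arctan2(m[1,0],m[0,0]),s["force"].round(1),s["wrist_torque"].round(2),s["grip_width"])
x0,y0,x1,y1=210,180,350,285
cv2.imwrite(f"pics/{n}b.png",cv2.convertScaleAbs(cv2.resize(im[y0:y1,x0:x1,::-1],None,fx=5.5,fy=5.5,interpolation=cv2.INTER_CUBIC),alpha=1.8))
def C(p): return ((proj(i,p,True)-[x0,y0]+.5)*5.5-.5)[0].round(1)
def inv(q,z): return onz(i,[[x0+(q[0]+.5)/5.5-.5,y0+(q[1]+.5)/5.5-.5]],z,True)[0]
E
cat >> t.py <<'E'
for nm,P in [("T",(588.5,-162.2,95)),("L",(582.5,-165.1,82))]: print(nm,C(np.array(P,float)))
for P in [(0,0,85.6),(0,1,85.6),(0,0,33.6)]: print(P,C(s["eef_pos"]+r.apply(P)))
E
python3 t.py w5
```

```text
7.6167 [ 583.83 -157.09  206.46] yaw 1.9762075870580316 [-0.4 -0.3 -1.6] [-0.   -0.03  0.  ] 0.25864156185568654
T [401.2 161.4]
L [361.  138.3]
(0, 0, 85.6) [385.8 174.9]
(0, 1, 85.6) [392.7 174.9]
(0, 0, 33.6) [383.9 319. ]
```

View pics/w5b.png

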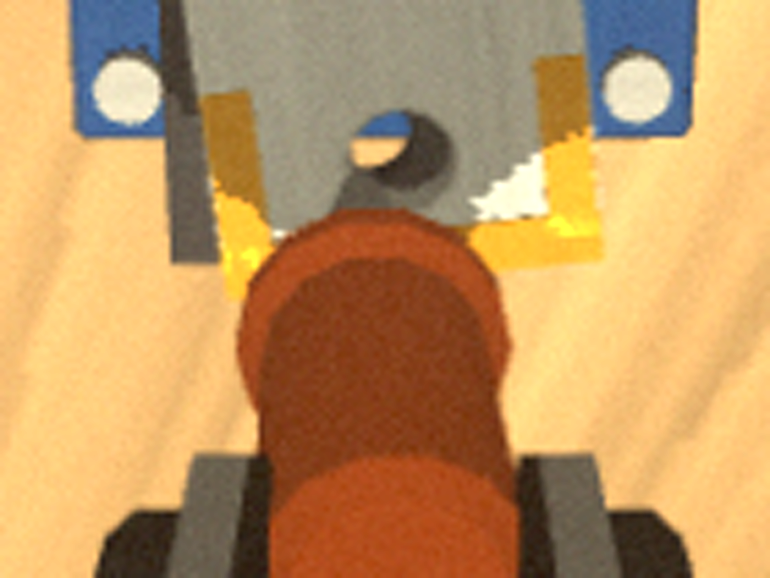

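Run:
```python
from h import *
i,im=snap("scene","s5"); s,r=pose()
x0,y0,x1,y1=230,120,310,200
def C(p): return ((proj(i,p)-[x0,y0]+.5)*8-.5)[0].round(1)
for P in [(0,0,85.6),(0,1,85.6),(1,0,85.6),(0,0,33.6),(0,0,-24.4)]: print(P,C(s["eef_pos"]+r.apply(P)))
cv2.imwrite("pics/s5b.png",cv2.convertScaleAbs(cv2.resize(im[y0:y1,x0:x1,::-1],None,fx=8,fy=8,interpolation=cv2.INTER_CUBIC),alpha=1.5))
```

```text
(0, 0, 85.6) [111.1 392.9]
(0, 1, 85.6) [109.  394.5]
(1, 0, 85.6) [113.6 394.2]
(0, 0, 33.6) [107.  262.5]
(0, 0, -24.4) [102.2 107.7]
```

View pics/s5b.png

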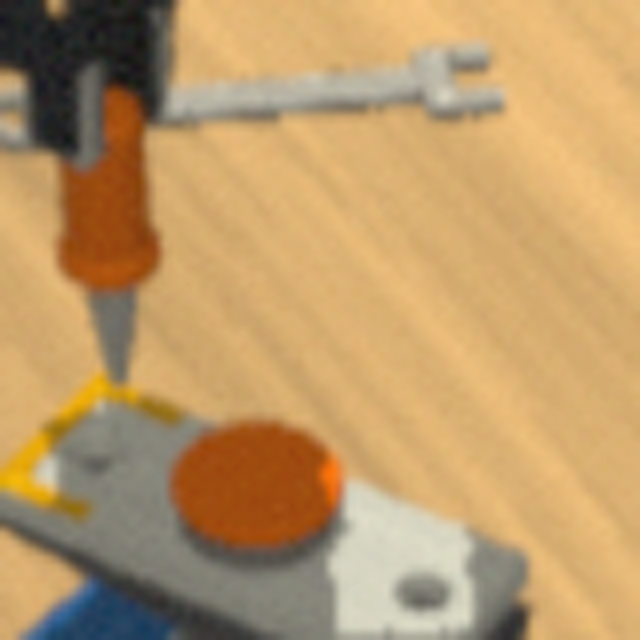

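Call:
apply_moves([
  [2, 0, 0, -0.4, 0.06],
  [2, 0, 0, -0.4, 0.1],
  [2, 0, 0, -0.4, 0.1],
  [2, 0, 0, -0.3, 0.1],
  [2, 0, 0, 0, 0.1],
  [2, 0, 0, 0, 0.055],
  [2, 0, 0, 0, 0],
])

```text
time_s: 8.25
eef_pos: [584.0, -157.5, 221.8]
ee_rot: [-0.0, 0.745, 0.667, -0.0]
force: [-1.0, -0.2, -1.1]
grip_width: 0.262
```

Call:
apply_moves([
  [2, 1.5, -0.56, 0, 0],
  [2, 3, -1.13, 0, 0],
  [2, 3.5, -1.31, 0, 0],
  [2, 3.5, -1.31, 0, 0],
  [2, 3.5, -1.31, 0, 0],
  [2, 3.5, -1.31, 0, 0],
  [2, 3.5, -1.31, 0, 0],
  [2, 3.5, -1.31, 0, 0],
  [2, 3, -1.13, 0, 0],
  [2, 2.2, -0.83, 0, 0],
  [2, 1.4, -0.53, 0, 0],
  [2, 0, 0, 0, 0],
])

```text
time_s: 9.25
eef_pos: [497.9, 176.9, 222.0]
ee_rot: [-0.0, 0.743, 0.67, 0.0]
force: [1.0, 0.2, -1.6]
grip_width: 0.262
```

Run:
```python
from h import *
s,r=pose(); print(s["eef_pos"],r.inv().apply(np.array([497.3,180.8,102])-s["eef_pos"]),r.as_matrix()[:,0],s["time_s"])
```

```text
[497.93710663 176.91104868 221.97816691] [  3.72343369  -1.01660634 119.98080236] [1.03328646e-01 9.94647052e-01 6.57360530e-04] 9.25
```

Call:
apply_moves([
  [2, 0.37, -0.1, 1, 0],
  [2, 0, 0, 2.5, 0],
  [2, 0, 0, 2.5, 0],
  [2, 0, 0, 2.5, 0],
  [2, 0, 0, 2, 0],
  [2, 0, 0, 1, 0],
  [2, 0, 0, 0.5, 0],
  [2, 0, 0, 0, 0],
  [2, 0, 0, 0, 0],
])

```text
time_s: 10.0
eef_pos: [498.6, 178.0, 102.5]
ee_rot: [0.0, 0.744, 0.668, 0.0]
force: [-1.3, 0.8, -1.1]
grip_width: 0.264
```

Call:
apply_moves([
  [2, 0.25, -0.13, 0, 0],
  [2, 0, 0, 0.2, 0],
  [2, 0, 0, 0, 0],
])

```text
time_s: 10.25
eef_pos: [497.5, 180.9, 100.3]
ee_rot: [0.0, 0.744, 0.668, 0.0]
force: [-0.3, 0.2, -1.6]
grip_width: 0.259
```

Call:
apply_moves([
  [3, 0, 0, 0, 0],
  [5, 0, 0, 0, 0],
  [5, 0, 0, 0, 0],
  [5, 0, 0, 0, 0],
])

```text
time_s: 10.58
eef_pos: [497.5, 180.8, 100.2]
ee_rot: [0.0, 0.744, 0.668, 0.0]
force: [0.0, 0.2, -0.1]
grip_width: 0.583
```

Run:
```python
from h import *
i,im=snap("wrist","w6"); s,r=pose()
x0,y0,x1,y1=180,150,380,300
print(s["eef_pos"],s["force"],s["grip_width"],s["time_s"])
def C(p): return ((proj(i,p,True)-[x0,y0]+.5)*3.8-.5)[0].round(1)
z=s["eef_pos"][2]
for P in [(0,0,z-123),(0,13,z-123),(0,-13,z-123),(-13,0,z-123),(16,0,z-70),(0,16,z-70),(0,-16,z-70)]: print(P,C(s["eef_pos"]+r.apply(P)))
cv2.imwrite("pics/w6b.png",cv2.convertScaleAbs(cv2.resize(im[y0:y1,x0:x1,::-1],None,fx=3.8,fy=3.8,interpolation=cv2.INTER_CUBIC),alpha=1.6))
```

```text
[497.44780226 180.78223454 100.07193237] [ 0.40081137 -1.16082178  0.5611484 ] 0.5830714146563977 10.6333
(0, 0, np.float64(-22.928067629604115)) [375.1 511.8]
(0, 13, np.float64(-22.928067629604115)) [475.8 511.2]
(0, -13, np.float64(-22.928067629604115)) [274.5 511.1]
(-13, 0, np.float64(-22.928067629604115)) [375.6 593.1]
(16, 0, np.float64(30.071932370395885)) [377.1 255. ]
(0, 16, np.float64(30.071932370395885)) [472.6 344.4]
(0, -16, np.float64(30.071932370395885)) [282.2 344.5]
```

View pics/w6b.png

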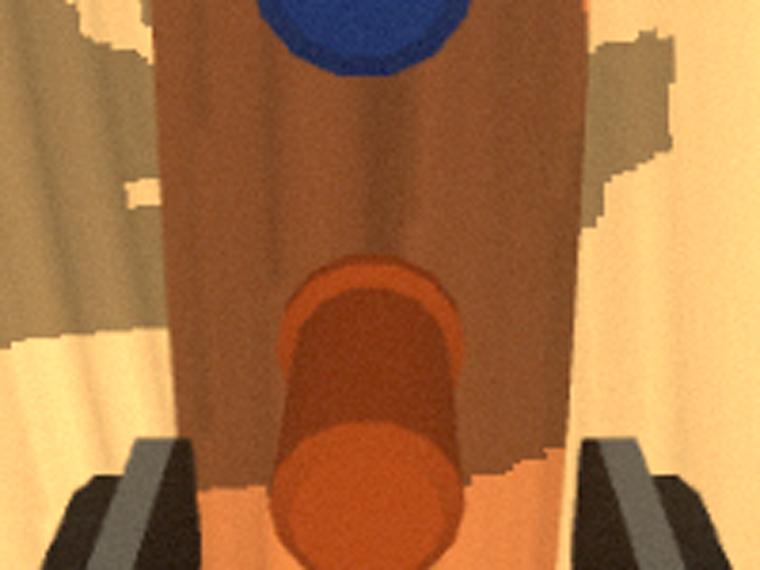

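Call:
apply_moves([
  [5, 0, -0.24, 0, 0],
  [5, 0, 0, 0, 0],
  [3.5, 0, 0, 0, 0],
  [3, 0, 0, 0, 0],
  [2, 0, 0, 0, 0],
  [2, 0, 0, 0, 0],
  [2, 0, 0, 0, 0],
  [2, 0, 0, 0, 0],
  [2, 0, 0, 0, 0],
])

```text
time_s: 11.38
eef_pos: [495.1, 181.1, 100.3]
ee_rot: [0.0, 0.744, 0.668, 0.0]
force: [-1.3, 0.1, 4.6]
grip_width: 0.253
```

```bash
cat > g.py <<'E'
from h import *
import sys
n=sys.argv[1]
i,im=snap("wrist",n); s,r=pose()
x0,y0,x1,y1=180,150,380,300
print(s["eef_pos"],s["force"],s["wrist_torque"],s["grip_width"],s["time_s"])
def C(p): return ((proj(i,p,True)-[x0,y0]+.5)*3.8-.5)[0].round(1)
for P in [(0,0,-23),(16,0,30),(0,16,30),(0,-16,30),(0,0,87),(0,1,87),(1,0,87)]: print(P,C(s["eef_pos"]+r.apply(P)))
cv2.imwrite(f"pics/{n}b.png",cv2.convertScaleAbs(cv2.resize(im[y0:y1,x0:x1,::-1],None,fx=3.8,fy=3.8,interpolation=cv2.INTER_CUBIC),alpha=1.6))
E
python3 g.py w7
```

```text
[495.0877468  181.04908776 100.31329808] [-0.61349394 -0.49096955  6.40221635] [-0.00905196  0.28955503 -0.01975325] 0.25149168762045726 11.4333
(0, 0, -23) [375.4 512.4]
(16, 0, 30) [377.4 255.4]
(0, 16, 30) [473.  344.8]
(0, -16, 30) [282.4 344.9]
(0, 0, 87) [379.2 234.4]
(0, 1, 87) [383.9 234.4]
(1, 0, 87) [379.2 229.9]
```

View pics/w7b.png

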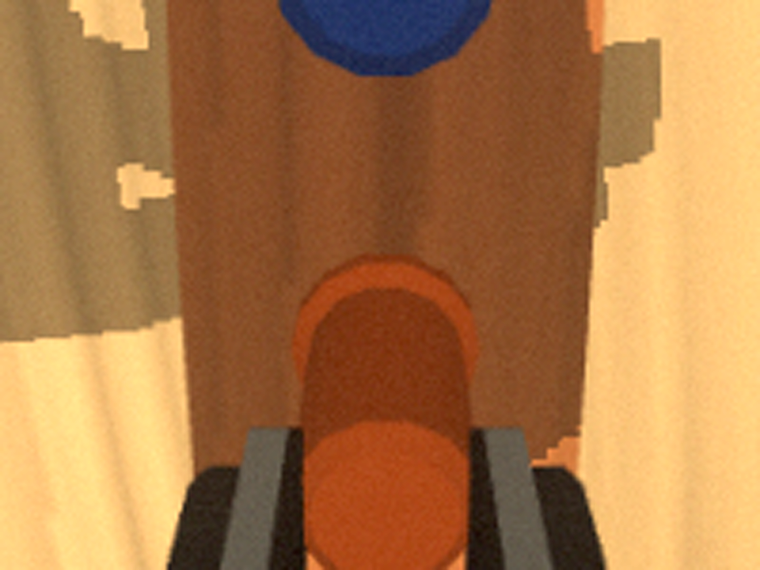

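Call:
apply_moves([
  [2, 0, 0, -1, 0],
  [2, 0, 0, -2.5, 0],
  [2, 0, 0, -3, 0],
  [2, 0, 0, -3, 0],
  [2, 0, 0, -2.5, 0],
  [2, 0, 0, 0, 0],
])

```text
time_s: 11.93
eef_pos: [496.7, 181.3, 225.3]
ee_rot: [0.002, 0.744, 0.668, 0.004]
force: [0.5, 0.6, -0.8]
grip_width: 0.252
```

Call:
apply_moves([
  [2, -1.5, 0.56, 0, 0],
  [2, -3, 1.13, 0, 0],
  [2, -3.4, 1.28, 0, 0],
  [2, -3.4, 1.28, 0, 0],
  [2, -3.4, 1.28, 0, 0],
  [2, -3.4, 1.28, 0, 0],
  [2, -3.4, 1.28, 0, 0],
  [2, -3.4, 1.28, 0, 0],
  [2, -3.4, 1.28, 0, 0],
  [2, -2.5, 0.94, 0, 0],
  [2, -1.9, 0.63, 0, 0],
  [2, -0.8, 0.2, 0, 0],
])

```text
time_s: 12.93
eef_pos: [582.1, -167.9, 218.7]
ee_rot: [-0.001, 0.745, 0.667, -0.0]
force: [-0.1, 0.6, -1.7]
grip_width: 0.251
```

Call:
apply_moves([
  [2, 0, 0, 0.2, -0.05],
  [2, 0, 0, 0.2, -0.1],
  [2, 0, 0, 0.2, -0.1],
  [2, 0, 0, 0.2, -0.1],
  [2, 0, 0, 0.2, -0.1],
  [2, 0, 0, 0, -0.065],
  [2, 0, 0, 0, 0],
])

```text
time_s: 13.52
eef_pos: [582.0, -164.4, 209.4]
ee_rot: [-0.001, 0.548, 0.836, 0.0]
force: [-0.4, 0.8, -1.6]
grip_width: 0.252
```

```bash
sed -i 's/85\.6/87/g;s/33\.6/35/g' t.py; python3 t.py w8
```

```text
13.5667 [ 582.09 -164.59  209.58] yaw 1.9771062551861986 [ 0.3 -0.3 -1.6] [-0.05 -0.04 -0.02] 0.25313209617067717
T [429.7 118.4]
L [388.4  97. ]
(0, 0, 87) [386.  171.5]
(0, 1, 87) [392.9 171.5]
(0, 0, 35) [384.2 314. ]
```

View pics/w8b.png

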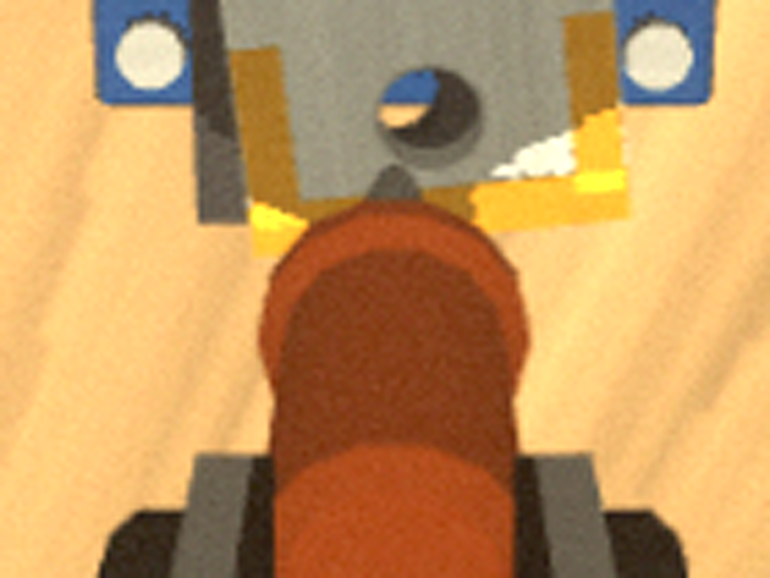

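Call:
apply_moves([
  [2, 0.12, 0.17, 0.5, 0],
  [2, 0, 0, 1, 0],
  [2, 0, 0, 0.7, 0],
  [2, 0, 0, 0.2, 0],
  [2, 0, 0, 0, 0],
  [2, 0, 0, 0, 0],
])

```text
time_s: 14.07
eef_pos: [583.4, -163.7, 185.8]
ee_rot: [-0.0, 0.55, 0.835, -0.0]
force: [0.7, 0.4, -1.1]
grip_width: 0.254
```

```bash
python3 t.py w9
```

```text
14.1167 [ 583.51 -163.69  186.12] yaw 1.977553192129104 [-0.3 -0.6 -0.9] [ 0.02 -0.   -0.01] 0.2527658758976757
T [421.6 166. ]
L [377.3 140.8]
(0, 0, 87) [386.6 171.4]
(0, 1, 87) [393.5 171.3]
(0, 0, 35) [384.9 313.9]
```

View pics/w9b.png

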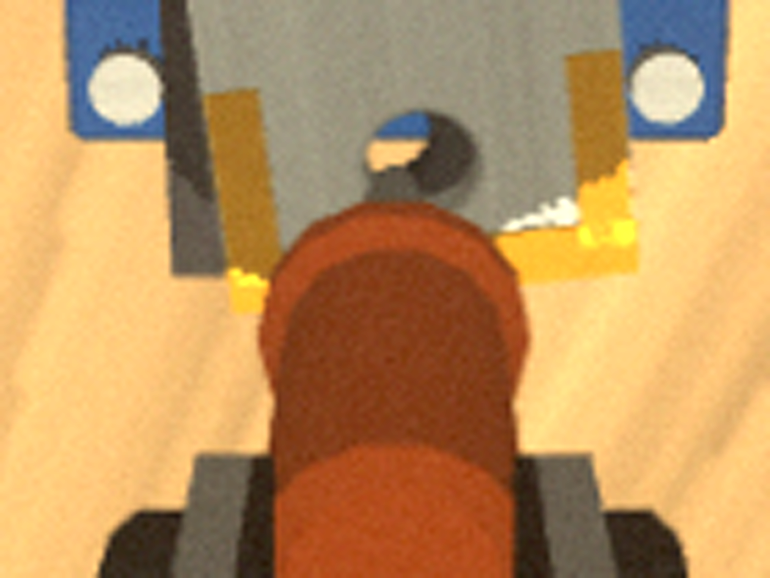

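Call:
apply_moves([
  [2, 0.1, 0, 0.3, 0],
  [2, 0, 0, 0.3, 0],
  [2, 0, 0, 0.3, 0],
  [2, 0, 0, 0.2, 0],
  [2, 0, 0, 0.1, 0],
  [2, 0, 0, 0, 0],
])

```text
time_s: 14.62
eef_pos: [582.9, -162.7, 173.6]
ee_rot: [-0.0, 0.55, 0.835, -0.0]
force: [0.3, 0.1, -1.5]
grip_width: 0.251
```

```bash
python3 t.py w10
```

```text
14.6667 [ 582.98 -162.71  173.81] yaw 1.9777787539683391 [ 0.2  0.7 -1. ] [-0.06  0.01 -0.04] 0.25375737625263867
T [423.4 201.2]
L [377.1 173.3]
(0, 0, 87) [386.2 171. ]
(0, 1, 87) [393.1 170.9]
(0, 0, 35) [384.5 313.4]
```

View pics/w10b.png

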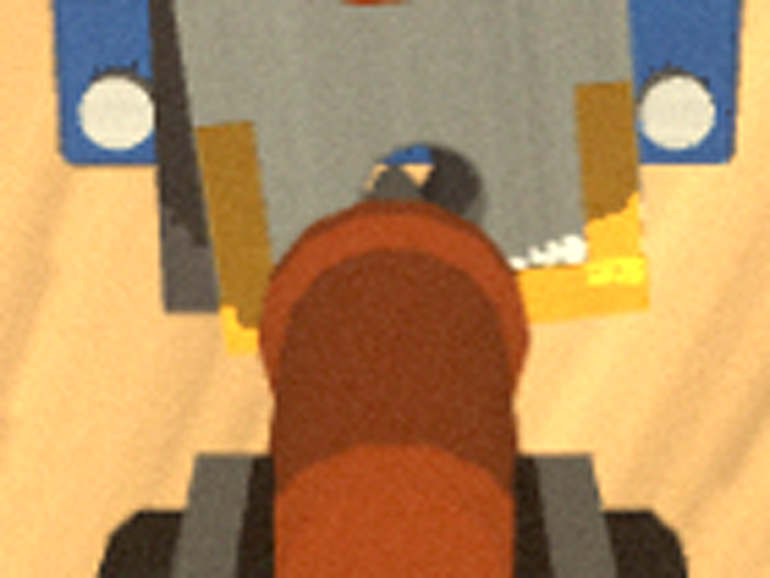

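Call:
apply_moves([
  [2, 0, -0.03, 0.2, 0],
  [2, 0, -0.03, 0.2, 0],
  [2, 0, -0.03, 0.15, 0],
  [2, 0, -0.03, 0.15, 0],
  [2, 0, 0, 0, 0],
])

```text
time_s: 15.08
eef_pos: [582.0, -163.1, 166.8]
ee_rot: [0.0, 0.55, 0.835, 0.0]
force: [1.9, 1.6, -1.3]
grip_width: 0.251
```

```bash
python3 t.py w11
```

```text
15.1333 [ 582.04 -163.08  166.84] yaw 1.9777562096619 [ 1.5  0.7 -1.5] [ 0.21 -0.48 -0.04] 0.2565303069006066
T [430.4 217.5]
L [382.5 188.1]
(0, 0, 87) [385.5 169.9]
(0, 1, 87) [392.4 169.9]
(0, 0, 35) [383.7 312.2]
```

View pics/w11b.png

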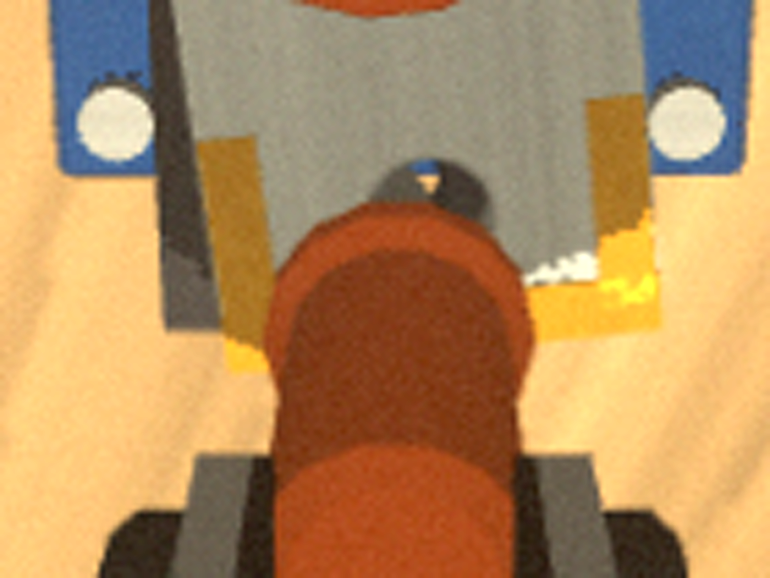

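Call:
apply_moves([
  [2, 0, -0.03, 0.15, 0],
  [2, 0, -0.03, 0.15, 0],
  [2, 0, -0.03, 0.15, 0],
  [2, 0, -0.03, 0.15, 0],
  [2, 0, 0, 0, 0],
])

```text
time_s: 15.55
eef_pos: [581.2, -163.5, 160.9]
ee_rot: [0.0, 0.55, 0.835, 0.0]
force: [4.7, 2.6, 1.1]
grip_width: 0.25
```

```bash
python3 t.py w12
```

```text
15.6 [ 581.1  -163.51  160.93] yaw 1.9778035541002283 [ 4.9  1.9 -0.5] [ 0.47 -1.18  0.06] 0.24999153555069445
T [438.4 232. ]
L [389.1 201.2]
(0, 0, 87) [385.2 169.5]
(0, 1, 87) [392.1 169.5]
(0, 0, 35) [383.4 311.6]
```

View pics/w12b.png

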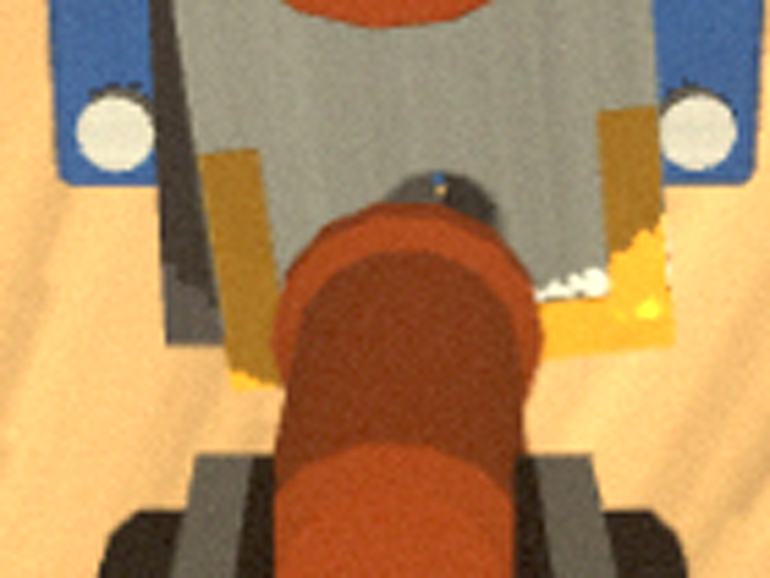

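Call:
apply_moves([
  [2, 0, 0, 0, 0],
  [2, 0, -0.03, 0.15, 0],
  [2, 0, -0.03, 0.15, 0],
  [2, 0, -0.03, 0.15, 0],
  [2, 0, 0, 0, 0],
], squeeze=110)

```text
time_s: 16.02
eef_pos: [580.3, -163.9, 156.5]
ee_rot: [0.0, 0.55, 0.835, 0.0]
force: [5.4, 1.1, -0.4]
grip_width: 0.248
```

```bash
python3 t.py w13
```

```text
16.0667 [ 580.27 -163.94  156.51] yaw 1.9777704250029455 [5.  2.  0.4] [ 0.43 -1.18  0.01] 0.2538424850239468
T [446.8 243.9]
L [396.3 212.1]
(0, 0, 87) [385.6 170. ]
(0, 1, 87) [392.5 170. ]
(0, 0, 35) [383.9 312.3]
```

View pics/w13b.png

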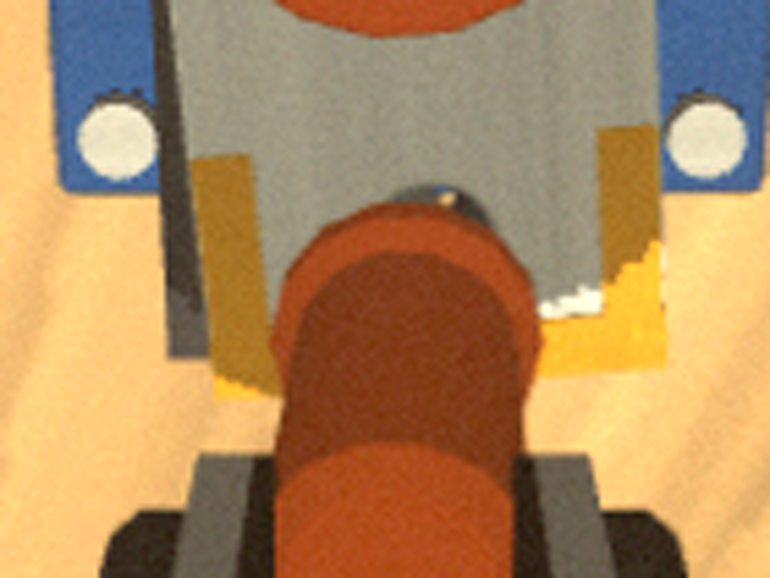

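Call:
apply_moves([
  [2, 0, -0.02, 0.15, 0],
  [2, 0, -0.02, 0.15, 0],
  [2, 0, -0.02, 0.15, 0],
  [2, 0, -0.02, 0.15, 0],
  [2, 0, 0, 0, 0],
])

```text
time_s: 16.48
eef_pos: [579.6, -164.3, 150.5]
ee_rot: [0.0, 0.55, 0.835, 0.0]
force: [5.4, 2.7, 0.6]
grip_width: 0.249
```

```bash
python3 t.py w14
```

```text
16.5333 [ 579.52 -164.26  150.49] yaw 1.9778087577008465 [4.2 1.9 1. ] [ 0.43 -1.13 -0.  ] 0.2540474292138015
T [454.4 260.6]
L [402.3 227.2]
(0, 0, 87) [385.6 169.8]
(0, 1, 87) [392.5 169.8]
(0, 0, 35) [383.8 312. ]
```

View pics/w14b.png

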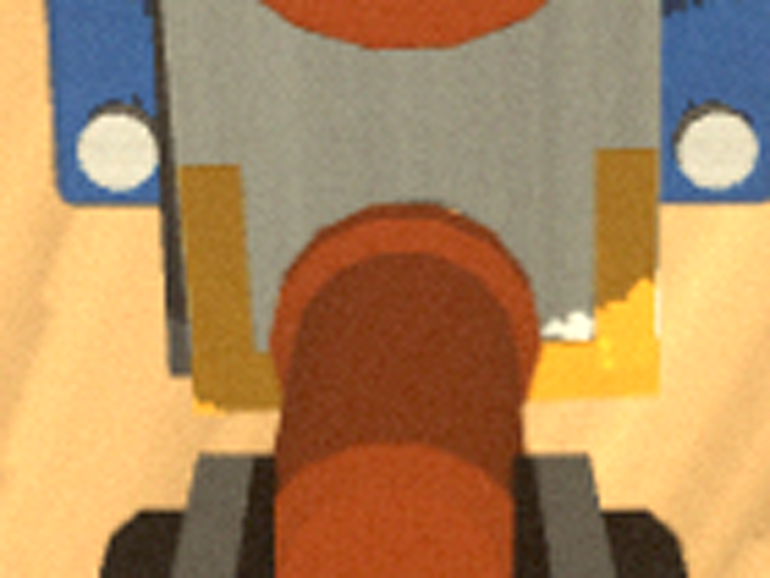

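Call:
apply_moves([
  [2, 0, -0.01, 0.15, 0],
  [2, 0, -0.01, 0.15, 0],
  [2, 0, -0.01, 0.15, 0],
  [2, 0, 0, 0.15, 0],
  [2, 0, 0, 0, 0],
])

```text
time_s: 16.95
eef_pos: [579.1, -164.3, 144.2]
ee_rot: [0.0, 0.55, 0.835, 0.0]
force: [5.3, 1.9, -0.3]
grip_width: 0.249
```

```bash
python3 t.py w15
```

```text
17.0 [ 579.09 -164.33  144.24] yaw 1.9778226792078257 [ 4.7  2.  -0.3] [ 0.45 -1.1   0.  ] 0.25383831995653916
T [459.4 279.8]
L [405.9 244.6]
(0, 0, 87) [385.5 169.7]
(0, 1, 87) [392.4 169.7]
(0, 0, 35) [383.7 311.9]
```

View pics/w15b.png

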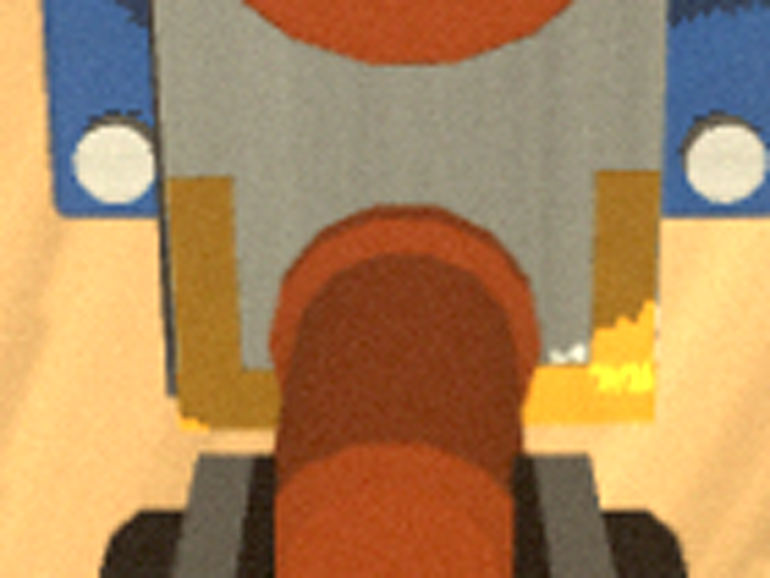

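Call:
apply_moves([
  [2, 0, -0.01, 0.1, 0],
  [2, 0, -0.01, 0.1, 0],
  [2, 0, -0.01, 0.1, 0],
  [2, 0, 0, 0.1, 0],
  [2, 0, 0, 0, 0],
])

```text
time_s: 17.42
eef_pos: [578.8, -164.5, 140.3]
ee_rot: [0.0, 0.55, 0.835, 0.0]
force: [4.3, 2.1, 0.2]
grip_width: 0.257
```

Call:
apply_moves([
  [2, 0, 0, 0.1, 0],
  [2, 0, 0, 0.1, 0],
  [2, 0, 0, 0.1, 0],
  [2, 0, 0, 0, 0],
])

```text
time_s: 17.75
eef_pos: [578.7, -164.5, 137.2]
ee_rot: [-0.0, 0.55, 0.835, 0.0]
force: [5.5, 1.4, 0.4]
grip_width: 0.249
```

```bash
python3 t.py w16
```

```text
17.8 [ 578.72 -164.53  137.21] yaw 1.9778326087405775 [4.5 2.2 0.4] [ 0.45 -1.09  0.  ] 0.2504470659485278
T [465.1 301.5]
L [409.8 264.3]
(0, 0, 87) [385.7 169.9]
(0, 1, 87) [392.5 169.9]
(0, 0, 35) [383.9 312.1]
```

View pics/w16b.png

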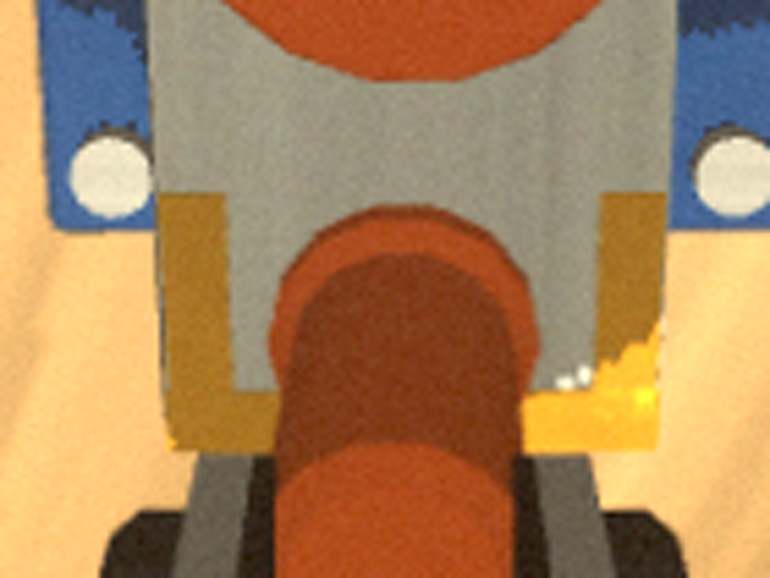

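Call:
apply_moves([
  [2, 0, 0, 0.1, 0],
  [2, 0, 0, 0.1, 0],
  [2, 0, 0, 0.1, 0],
  [2, 0, 0, 0, 0],
])

```text
time_s: 18.13
eef_pos: [578.7, -164.5, 134.1]
ee_rot: [-0.0, 0.55, 0.835, 0.0]
force: [5.4, 1.6, 0.1]
grip_width: 0.251
```

Call:
apply_moves([
  [2, 0, 0, 0.1, 0],
  [2, 0, 0, 0.1, 0],
  [2, 0, 0, 0.05, 0],
  [2, 0, 0, 0, 0],
])

```text
time_s: 18.47
eef_pos: [578.7, -164.5, 131.7]
ee_rot: [-0.0, 0.55, 0.835, 0.0]
force: [4.6, 1.6, -0.2]
grip_width: 0.249
```

```bash
python3 t.py w17
```

```text
18.5167 [ 578.64 -164.53  131.66] yaw 1.9777590945523928 [4.4 2.2 0.2] [ 0.44 -1.09  0.  ] 0.25215314226998764
T [467.3 319.8]
L [410.7 280.7]
(0, 0, 87) [385.5 169.7]
(0, 1, 87) [392.4 169.7]
(0, 0, 35) [383.7 311.9]
```

View pics/w17b.png

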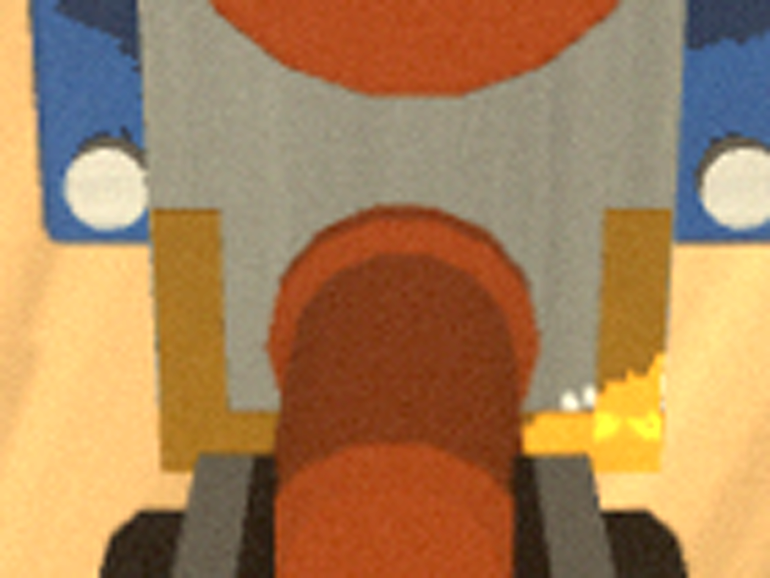

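Call:
apply_moves([
  [2, 0, 0, 0.07, 0],
  [2, 0, 0, 0.07, 0],
  [2, 0, 0, 0, 0],
])

```text
time_s: 18.77
eef_pos: [578.8, -164.7, 130.6]
ee_rot: [0.0, 0.55, 0.835, 0.0]
force: [5.6, 1.7, 1.7]
grip_width: 0.254
```

Call:
apply_moves([
  [2, 0, 0, 0.06, 0],
  [2, 0, 0, 0, 0],
])

```text
time_s: 18.93
eef_pos: [579.0, -164.8, 130.5]
ee_rot: [0.001, 0.55, 0.835, 0.0]
force: [3.9, 1.1, 5.7]
grip_width: 0.246
```

Call:
apply_moves([
  [2, 0, 0.05, 0, 0],
  [2, 0, 0.05, 0.02, 0],
  [2, 0, 0, 0, 0],
  [2, 0, 0, 0, 0],
])

```text
time_s: 19.27
eef_pos: [579.6, -164.6, 130.3]
ee_rot: [0.0, 0.55, 0.835, -0.0]
force: [3.2, 0.4, 6.4]
grip_width: 0.249
```

```bash
python3 t.py w18
```

```text
19.3167 [ 579.61 -164.65  130.31] yaw 1.9777758461974164 [2.5 0.5 6.7] [ 0.11 -0.59 -0.01] 0.2519658829990623
T [460.8 320.4]
L [404.1 280.9]
(0, 0, 87) [385.6 169.9]
(0, 1, 87) [392.4 169.9]
(0, 0, 35) [383.8 312.1]
```

View pics/w18b.png

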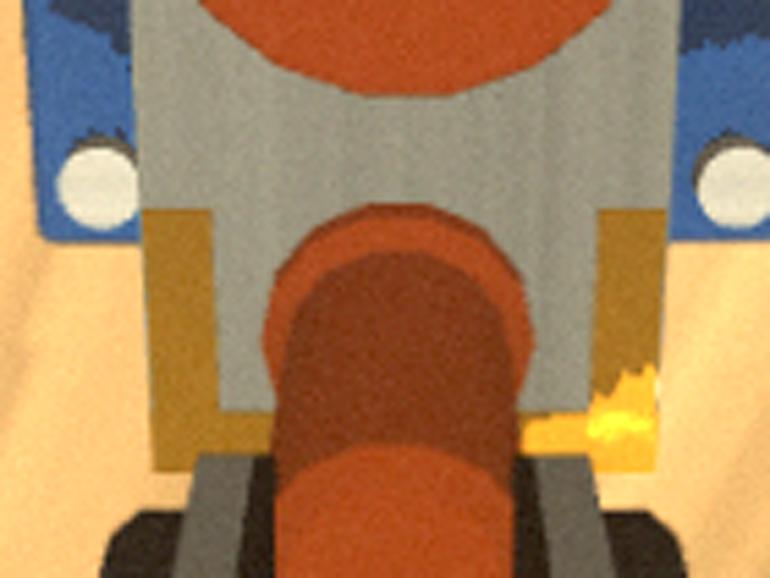

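Call:
apply_moves([
  [2, 0, 0.05, 0, 0],
  [2, 0, 0, 0, 0],
  [2.8, 0, 0, 0, 0],
  [3.5, 0, 0, 0, 0],
  [5, 0, 0, 0, 0],
  [5, 0, 0, 0, 0],
  [5, 0, 0, 0, 0],
], squeeze=60)

```text
time_s: 19.9
eef_pos: [579.7, -164.0, 129.3]
ee_rot: [-0.001, 0.55, 0.835, -0.0]
force: [-0.1, 0.6, -0.4]
grip_width: 0.587
```

```bash
python3 t.py w19
```

```text
19.95 [ 579.8  -163.97  129.45] yaw 1.9777727352441503 [-0.1 -0.1  0.4] [-0.04  0.02  0.03] 0.5867388839888336
T [458.4 328.8]
L [401.7 288.9]
(0, 0, 87) [386.4 170.5]
(0, 1, 87) [393.3 170.5]
(0, 0, 35) [384.7 312.8]
```

View pics/w19b.png

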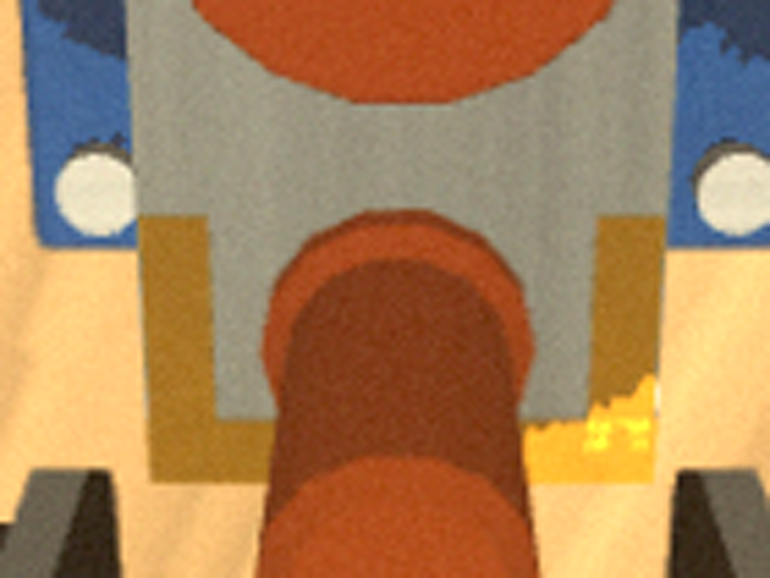

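Call:
apply_moves([
  [5, 0, 0, -1, 0],
  [5, 0, 0, -2.5, 0],
  [5, 0, 0, -3, 0],
  [5, 0.5, 0, -2, 0],
  [5, 2, 0, 0, 0],
  [5, 0.5, 0, 0, 0],
  [5, 0, 0, 0, 0],
])

```text
time_s: 20.53
eef_pos: [567.8, -135.5, 215.1]
ee_rot: [-0.0, 0.549, 0.836, 0.0]
force: [0.1, 0.3, 0.3]
grip_width: 0.586
```

Run:
```python
from h import *
i,im=snap("wrist","w20"); np.save("w20.npy",i["camera_from_world"])
s,r=pose(); print(s["eef_pos"],r.as_matrix().round(3)[:,0],s["time_s"])
cv2.imwrite("pics/w20b.png",cv2.convertScaleAbs(cv2.resize(im[50:290,190:390,::-1],None,fx=2.5,fy=2.5,interpolation=cv2.INTER_CUBIC),alpha=1.6))
cv2.imwrite("pics/w20c.png",cv2.convertScaleAbs(cv2.resize(im[50:150,210:350,::-1],None,fx=5.5,fy=5.5,interpolation=cv2.INTER_CUBIC),alpha=1.8))
```

```text
[ 567.9964618  -136.20975585  214.62633878] [-0.397  0.918  0.   ] 20.5833
```

View pics/w20b.png

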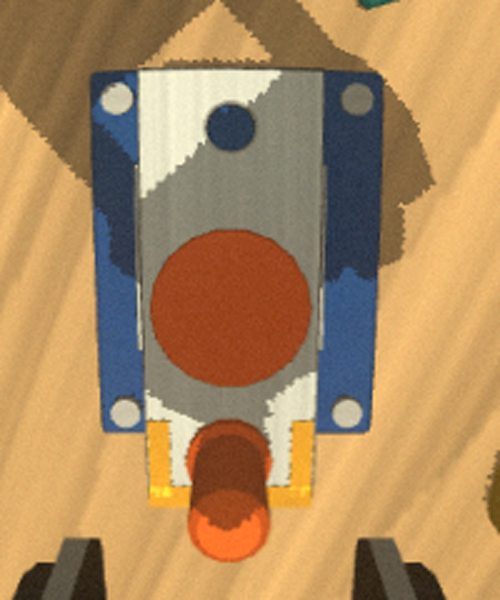

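View pics/w20c.png

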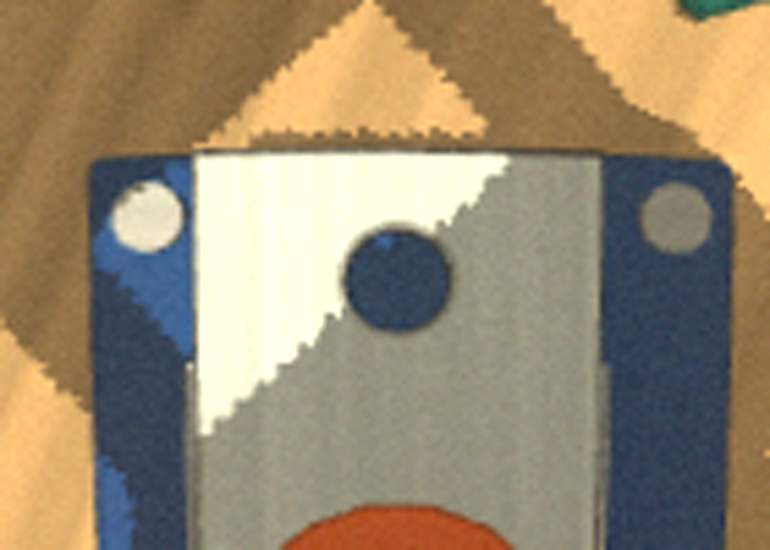

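Run:
```python
from h import *
i=ctrl.camera_info("wrist"); i["camera_from_world"]=np.load("w20.npy")
B=lambda x,y:[210+(x+.5)/5.5-.5,50+(y+.5)/5.5-.5]
print("bolt hole",onz(i,B(398,279),95,True)[0])
im=cv2.imread("pics/w20.png"); im=cv2.convertScaleAbs(cv2.resize(im[200:300,210:350],None,fx=5.5,fy=5.5,interpolation=cv2.INTER_CUBIC),alpha=1.7)
t=np.linspace(0,2*np.pi,60)
for z,rr in((100,16),(153,13)):
    P=np.c_[582.5+rr*np.cos(t),-165.1+rr*np.sin(t),0*t+z]; p=(proj(i,P,True)-[210,200]+.5)*5.5-.5
    cv2.polylines(im,[p.round().astype(np.int32)],True,(255,255,255),1)
cv2.imwrite("pics/w20d.png",im)
```

```text
bolt hole [535.11177462 -55.07538043  95.        ]
```

View pics/w20d.png

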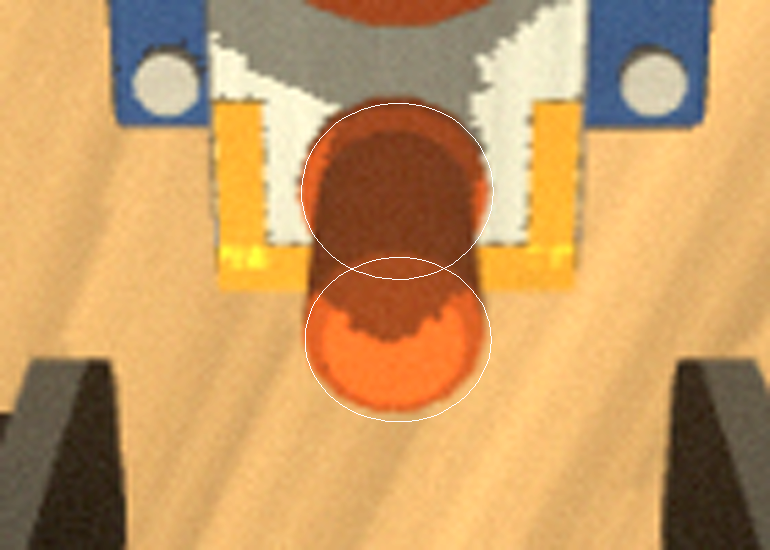

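Call:
apply_moves([
  [5, 2, 0.49, 0, 0],
  [5, 3.6, 0.88, 0, 0],
  [5, 3.7, 0.9, 0, 0],
  [5, 3.7, 0.9, 0, 0],
  [5, 3.7, 0.9, 0, 0],
  [5, 3.7, 0.9, 0, 0],
  [5, 3.7, 0.9, 0, 0],
  [5, 3.7, 0.9, 0, 0],
  [5, 3.7, 0.9, 0, 0],
  [5, 3.6, 0.88, 0, 0],
  [5, 2, 0.49, 0, 0],
  [5, 0.65, 0.2, 0, 0],
])

```text
time_s: 21.58
eef_pos: [503.0, 249.2, 214.0]
ee_rot: [-0.001, 0.548, 0.836, -0.0]
force: [-0.1, 0.0, 0.1]
grip_width: 0.586
```

Call:
apply_moves([
  [5, 0, 0, 0.8, 0.06],
  [5, 0, 0, 1.3, 0.1],
  [5, 0, 0, 1.3, 0.1],
  [5, 0, 0, 1.3, 0.1],
  [5, 0, 0, 0.8, 0.1],
  [5, 0, 0, 0, 0.055],
  [5, 0, 0, 0, 0],
])

```text
time_s: 22.17
eef_pos: [504.0, 245.6, 158.7]
ee_rot: [-0.0, 0.745, 0.667, -0.001]
force: [-0.3, 0.5, -0.2]
grip_width: 0.584
```

```bash
cat > k.py <<'E'
from h import *
import sys
n=sys.argv[1]
i,im=snap("wrist",n); s,r=pose(); m=r.as_matrix()
x0,y0,x1,y1=180,150,380,300
print(s["eef_pos"],"yaw",np.arctan2(m[1,0],m[0,0]),s["force"],s["grip_width"],s["time_s"])
def C(p): return ((proj(i,p,True)-[x0,y0]+.5)*3.8-.5)[0].round(1)
z=s["eef_pos"][2]; g=float(sys.argv[2])
for P in [(0,0,z-g-58),(0,13,z-g-58),(-13,0,z-g-58),(0,0,z-g-5),(16,0,z-g-5),(0,16,z-g-5),(0,0,z-g+36)]: print(np.round(P,1),C(s["eef_pos"]+r.apply(P)))
cv2.imwrite(f"pics/{n}b.png",cv2.convertScaleAbs(cv2.resize(im[y0:y1,x0:x1,::-1],None,fx=3.8,fy=3.8,interpolation=cv2.INTER_CUBIC),alpha=1.8))
E
python3 k.py w21 65
```

```text
[504.12618328 245.81232662 159.23657348] yaw 1.4629689863584325 [ 0.66528666 -0.44721464  0.39428274] 0.5847797937661766 22.2167
[ 0.   0.  36.2] [378.8 330. ]
[ 0.  13.  36.2] [454.4 329.7]
[-13.    0.   36.2] [379.3 397.7]
[ 0.   0.  89.2] [380.3 230.4]
[16.   0.  89.2] [379.9 157.6]
[ 0.  16.  89.2] [455.7 230.1]
[  0.    0.  130.2] [381.1 176. ]
```

View pics/w21b.png

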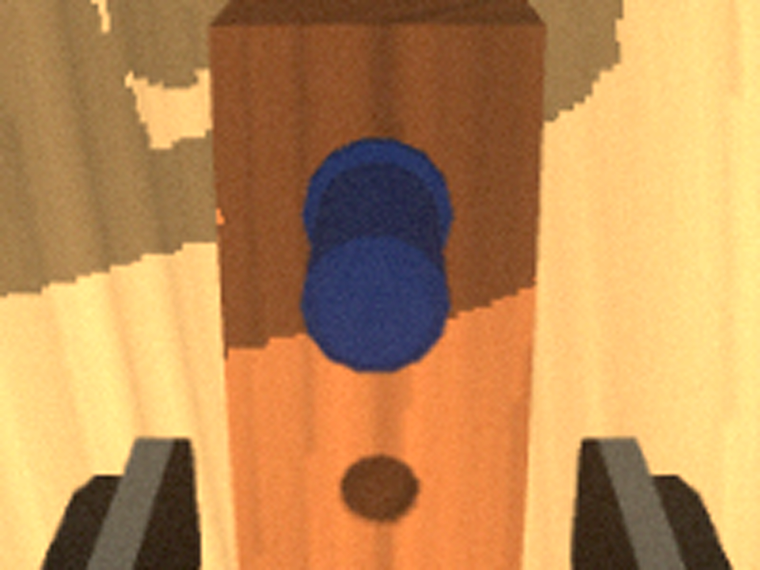

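Call:
apply_moves([
  [5, 0.44, -0.195, 0, 0],
  [5, 0, 0, 1.5, 0],
  [5, 0, 0, 2, 0],
  [5, 0, 0, 1.5, 0],
  [5, 0, 0, 0.9, 0],
  [5, 0, 0, 0, 0],
  [5, 0, 0, 0, 0],
])

```text
time_s: 22.8
eef_pos: [502.4, 251.5, 101.1]
ee_rot: [0.0, 0.744, 0.668, 0.0]
force: [-0.9, -0.3, 0.1]
grip_width: 0.586
```

```bash
python3 k.py w22 65
```

```text
[502.68066065 251.5366092  101.64025602] yaw 1.4632488281819793 [0.53773514 0.09582317 0.11516995] 0.5853920072575964 22.85
[  0.    0.  -21.4] [377.4 507.2]
[  0.   13.  -21.4] [477.6 506.7]
[-13.    0.  -21.4] [377.8 588.4]
[ 0.   0.  31.6] [379.5 341.6]
[16.   0.  31.6] [379.3 252.3]
[ 0.  16.  31.6] [474.4 341.4]
[ 0.   0.  72.6] [380.6 257.9]
```

View pics/w22b.png

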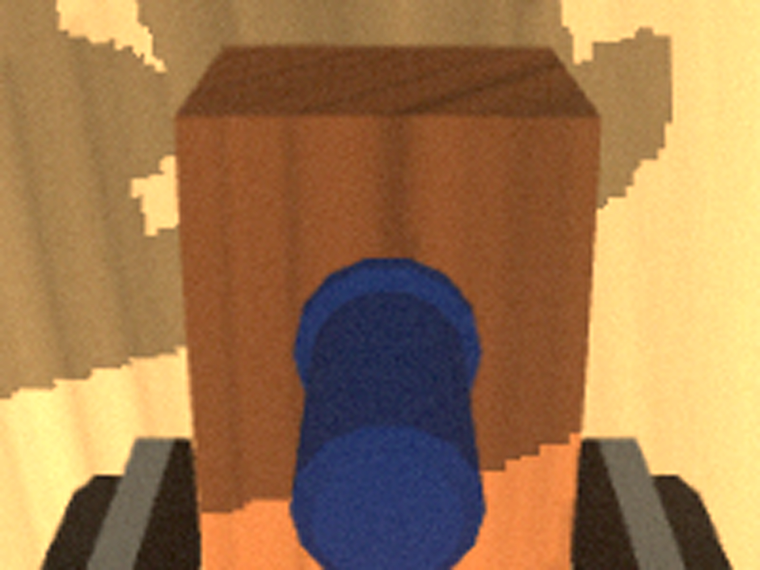

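Call:
apply_moves([
  [5, -0.1, 0, 0.1, 0],
  [3.5, 0, 0, 0, 0],
  [3, 0, 0, 0, 0],
  [2, 0, 0, 0, 0],
  [2, 0, 0, 0, 0],
  [2, 0, 0, 0, 0],
  [2, 0, 0, 0, 0],
  [2, 0, 0, 0, 0],
], squeeze=60)

```text
time_s: 23.52
eef_pos: [502.5, 250.4, 100.5]
ee_rot: [0.0, 0.744, 0.668, 0.001]
force: [-0.0, -0.6, 6.1]
grip_width: 0.258
```

```bash
python3 k.py w23 65
```

```text
[502.49113427 250.46205264 100.51743096] yaw 1.4628014728853698 [ 0.06792187 -1.36086285  5.82662737] 0.24882331124492899 23.5667
[  0.    0.  -22.5] [375.5 510.4]
[  0.   13.  -22.5] [476.  509.8]
[-13.    0.  -22.5] [376.  591.6]
[ 0.   0.  30.5] [377.8 343.8]
[16.   0.  30.5] [377.5 254.3]
[ 0.  16.  30.5] [472.9 343.6]
[ 0.   0.  71.5] [378.9 259.7]
```

View pics/w23b.png

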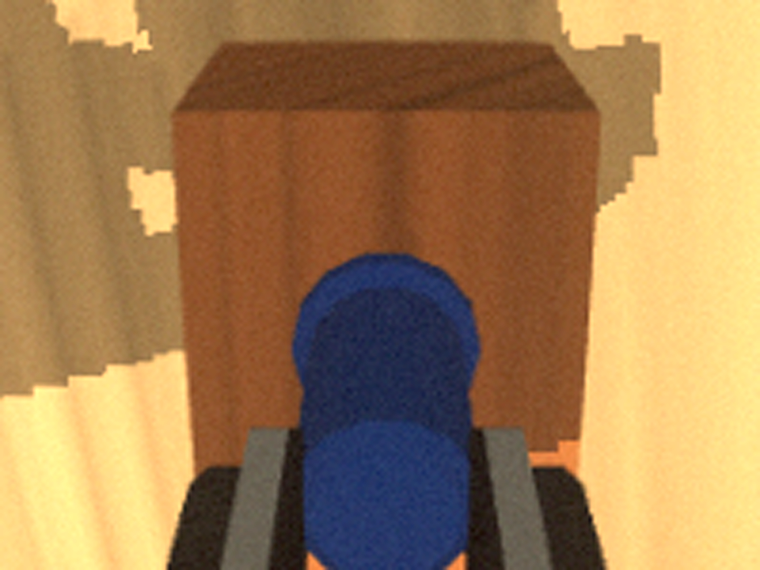

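Call:
apply_moves([
  [2, 0, 0, -1, 0],
  [2, 0, 0, -2.5, 0],
  [2, 0, 0, -3, 0],
  [2, 0, 0, -2.5, 0],
  [2, 0, 0, -1.5, 0],
  [2, 0, 0, 0, 0],
])

```text
time_s: 24.07
eef_pos: [503.1, 250.8, 208.4]
ee_rot: [0.001, 0.744, 0.668, 0.003]
force: [-0.6, -0.2, -1.5]
grip_width: 0.249
```

Call:
apply_moves([
  [2, -1.5, 0.32, 0, 0],
  [2, -3, 0.63, 0, 0],
  [2, -3.4, 0.72, 0, 0],
  [2, -3.4, 0.72, 0, 0],
  [2, -3.4, 0.72, 0, 0],
  [2, -3.4, 0.72, 0, 0],
  [2, -3.4, 0.72, 0, 0],
  [2, -3.2, 0.67, 0, 0],
  [2, -2.5, 0.52, 0, 0],
  [2, -1.7, 0.36, 0, 0],
  [2, -0.8, 0.2, 0, 0],
  [2, 0, 0, 0, 0],
])

```text
time_s: 25.07
eef_pos: [532.4, -52.7, 203.7]
ee_rot: [-0.001, 0.745, 0.667, -0.0]
force: [-0.0, -0.5, -1.8]
grip_width: 0.249
```

Call:
apply_moves([
  [2, 0, 0, 0.5, -0.05],
  [2, 0, 0, 1, -0.1],
  [2, 0, 0, 1, -0.1],
  [2, 0, 0, 1, -0.1],
  [2, 0, 0, 0.5, -0.1],
  [2, 0, 0, 0, -0.065],
  [2, 0, 0, 0, 0],
])

```text
time_s: 25.65
eef_pos: [532.2, -50.2, 164.0]
ee_rot: [-0.001, 0.548, 0.836, -0.0]
force: [1.0, 0.5, -0.9]
grip_width: 0.253
```

```bash
cat > b.py <<'E'
from h import *
import sys
n=sys.argv[1]
i,im=snap("wrist",n); s,r=pose(); m=r.as_matrix()
print(s["time_s"],s["eef_pos"].round(2),"yaw",np.arctan2(m[1,0],m[0,0]),s["force"].round(1),s["grip_width"])
print("to target (tool)",r.inv().apply(np.array([533.1,-54.7,130.5])-s["eef_pos"]).round(2))
x0,y0,x1,y1=210,150,350,255
cv2.imwrite(f"pics/{n}b.png",cv2.convertScaleAbs(cv2.resize(im[y0:y1,x0:x1,::-1],None,fx=5.5,fy=5.5,interpolation=cv2.INTER_CUBIC),alpha=1.8))
def C(p): return ((proj(i,p,True)-[x0,y0]+.5)*5.5-.5)[0].round(1)
print("hole",C(np.array([535.,-55.,95])))
for P in [(0,0,71.5),(0,1,71.5),(1,0,71.5),(16,0,30.5),(0,0,30.5)]: print(P,C(s["eef_pos"]+r.apply(P)))
E
python3 b.py w24
```

```text
25.7 [532.42 -50.41 164.38] yaw 1.97769486427131 [-0.2 -0.  -1.1] 0.2526626024102931
to target (tool) [-4.24 -1.06 33.88]
hole [390.1 415.9]
(0, 0, 71.5) [386.  374.4]
(0, 1, 71.5) [393.3 374.4]
(1, 0, 71.5) [386.  367.5]
(16, 0, 30.5) [384.6 366. ]
(0, 0, 30.5) [384.5 496. ]
```

View pics/w24b.png

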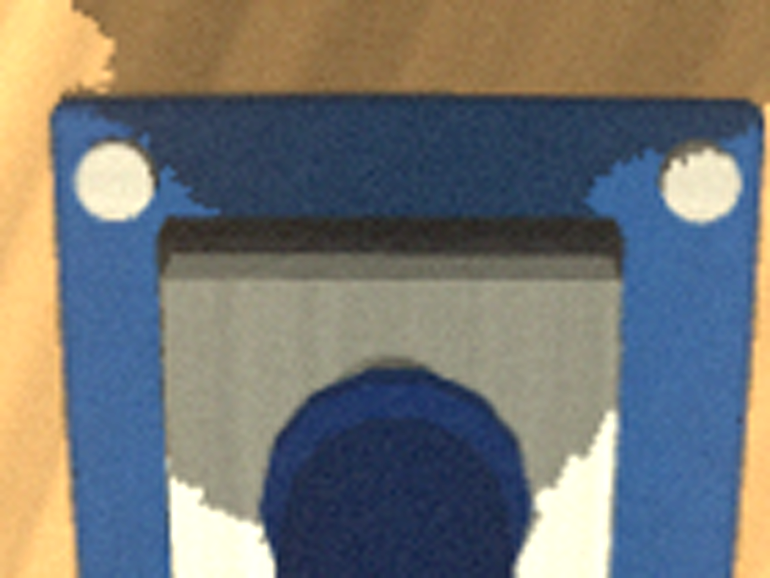

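Call:
apply_moves([
  [2, -0.2, -0.05, 0, 0],
  [2, -0.22, -0.05, 0, 0],
  [2, 0, 0, 0.2, 0],
  [2, 0, 0, 0.2, 0],
  [2, 0, 0, 0.2, 0],
  [2, 0, 0, 0, 0],
])

```text
time_s: 26.2
eef_pos: [533.1, -55.8, 158.2]
ee_rot: [-0.0, 0.55, 0.835, -0.0]
force: [0.8, -0.6, -2.2]
grip_width: 0.249
```

```bash
python3 b.py w25
```

```text
26.25 [533.22 -55.83 158.39] yaw 1.977598476273546 [ 1.   0.  -1.4] 0.24778295396660455
to target (tool) [ 1.07  0.35 27.89]
hole [400.6 393. ]
(0, 0, 71.5) [385.9 372.4]
(0, 1, 71.5) [393.2 372.4]
(1, 0, 71.5) [385.9 365.5]
(16, 0, 30.5) [384.1 363.7]
(0, 0, 30.5) [384.5 493.7]
```

In the hole with no contact. Continue down.

Call:
apply_moves([
  [2, 0.1, 0.03, 0.2, 0],
  [2, 0, 0, 0.2, 0],
  [2, 0, 0, 0.2, 0],
  [2, 0, 0, 0.2, 0],
  [2, 0, 0, 0, 0],
])

```text
time_s: 26.67
eef_pos: [533.1, -54.8, 150.2]
ee_rot: [-0.0, 0.55, 0.835, -0.0]
force: [-0.2, 0.4, -0.7]
grip_width: 0.249
```

Call:
apply_moves([
  [2, 0, 0, 0.15, 0],
  [2, 0, 0, 0.15, 0],
  [2, 0, 0, 0.15, 0],
  [2, 0, 0, 0.15, 0],
  [2, 0, 0, 0, 0],
])

```text
time_s: 27.08
eef_pos: [533.1, -54.8, 144.3]
ee_rot: [-0.0, 0.55, 0.835, -0.0]
force: [-0.2, 0.5, -1.9]
grip_width: 0.257
```

Call:
apply_moves([
  [2, 0, 0, 0.15, 0],
  [2, 0, 0, 0.15, 0],
  [2, 0, 0, 0.15, 0],
  [2, 0, 0, 0.15, 0],
  [2, 0, 0, 0.1, 0],
  [2, 0, 0, 0.1, 0],
  [2, 0, 0, 0, 0],
])

```text
time_s: 27.67
eef_pos: [533.2, -54.9, 136.5]
ee_rot: [-0.0, 0.55, 0.835, -0.0]
force: [-1.1, 0.1, -1.6]
grip_width: 0.254
```

Call:
apply_moves([
  [2, 0, 0, 0.1, 0],
  [2, 0, 0, 0.1, 0],
  [2, 0, 0, 0.1, 0],
  [2, 0, 0, 0.05, 0],
  [2, 0, 0, 0, 0],
])

```text
time_s: 28.08
eef_pos: [533.2, -54.8, 133.0]
ee_rot: [-0.0, 0.55, 0.835, -0.0]
force: [-0.2, -0.1, -0.8]
grip_width: 0.25
```

Call:
apply_moves([
  [2, 0, 0, 0.1, 0],
  [2, 0, 0, 0.05, 0],
  [2, 0, 0, 0.05, 0],
  [2, 0, 0, 0, 0],
])

```text
time_s: 28.42
eef_pos: [533.2, -54.8, 131.1]
ee_rot: [-0.0, 0.55, 0.835, -0.0]
force: [0.2, 0.2, -1.7]
grip_width: 0.252
```

Call:
apply_moves([
  [2, 0, 0, 0.04, 0],
  [2, 0, 0, 0, 0],
  [2.8, 0, 0, 0, 0],
  [3.5, 0, 0, 0, 0],
  [5, 0, 0, 0, 0],
  [5, 0, 0, 0, 0],
  [5, 0, 0, 0, 0],
])

```text
time_s: 29.0
eef_pos: [533.3, -54.9, 130.9]
ee_rot: [0.0, 0.55, 0.835, 0.0]
force: [0.6, 0.6, 0.5]
grip_width: 0.583
```

```bash
python3 b.py w26
```

```text
29.05 [533.29 -54.87 130.85] yaw 1.9778277322570155 [ 0.   0.6 -0. ] 0.5799330849101594
to target (tool) [ 0.23 -0.11  0.35]
hole [396.6 480. ]
(0, 0, 71.5) [385.1 371.1]
(0, 1, 71.5) [392.4 371.1]
(1, 0, 71.5) [385.1 364.3]
(16, 0, 30.5) [383.3 362.3]
(0, 0, 30.5) [383.6 492.2]
```

View pics/w26b.png

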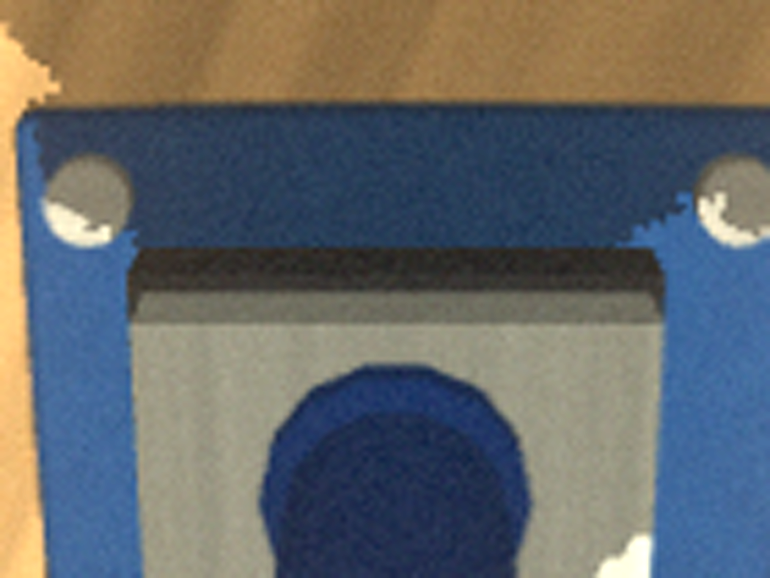

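Released; raise straight up and check both.

Call:
apply_moves([
  [5, 0, 0, -1, 0],
  [5, 0, 0, -2.5, 0],
  [5, 0, 0, -3, 0],
  [5, 0, 0, -3, 0],
  [5, -1, 0, 0, 0],
  [5, -2, 0, 0, 0],
  [5, 0, 0, 0, 0],
  [5, 0, 0, 0, 0],
])

```text
time_s: 29.72
eef_pos: [545.1, -82.9, 225.8]
ee_rot: [-0.0, 0.55, 0.835, -0.0]
force: [-0.6, -0.4, -0.1]
grip_width: 0.584
```

Run:
```python
from h import *
i,im=snap("wrist","w27"); s,r=pose(); print(s["eef_pos"],s["time_s"])
im=cv2.convertScaleAbs(cv2.resize(im[90:330,190:390,::-1],None,fx=2.5,fy=2.5,interpolation=cv2.INTER_CUBIC),alpha=1.6)
t=np.linspace(0,2*np.pi,60)
for c in ((582.5,-165.1),(535,-55)):
  for z,rr in((100,16),(153,13)):
    P=np.c_[c[0]+rr*np.cos(t),c[1]+rr*np.sin(t),0*t+z]; p=(proj(i,P,True)-[190,90]+.5)*2.5-.5
    cv2.polylines(im,[p.round().astype(np.int32)],True,(255,255,255),1)
cv2.imwrite("pics/w27b.png",im)
i,im=snap("scene","s27"); cv2.imwrite("pics/s27b.png",cv2.convertScaleAbs(cv2.resize(im[130:330,180:400,::-1],None,fx=3,fy=3,interpolation=cv2.INTER_CUBIC),alpha=1.4))
```

```text
[544.93645158 -82.33360699 225.72350667] 29.7667
```

View pics/w27b.png

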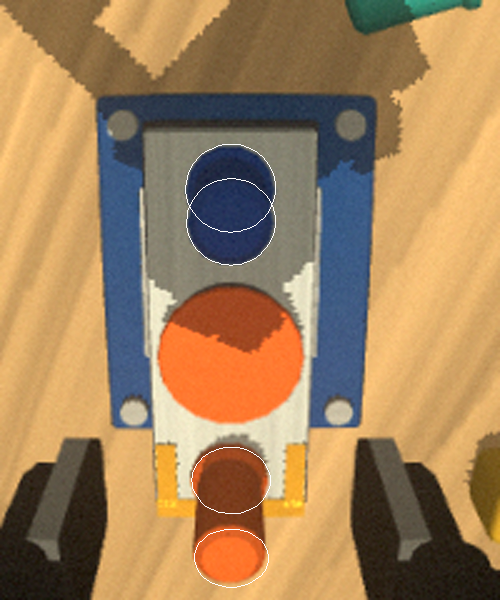

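View pics/s27b.png

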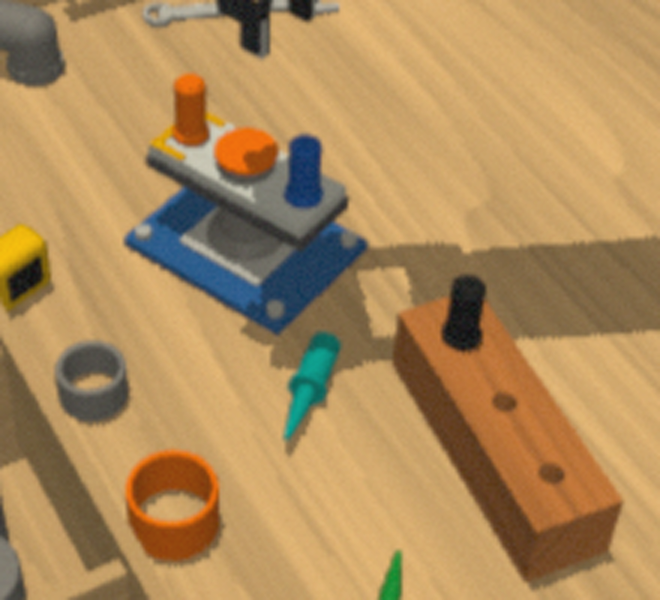

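Run:
```python
from rig import ctrl
print(ctrl.finish_job())
```

```text
the job is handed in; nothing more can be done
None
```

The tapered pin is home in the yellow-marked hole, the plates are in line, and the blue-knobbed bolt is all the way in the other hole. I handed the job in at about 30 s of the 72 s allowed. No verdict came back.

- **Pin:** The first grip held it leaning by about 0.04 rad. I set it back in the rack, gripped it again nearly upright and worked it down in small steps, moving sideways towards the lower hole as it went. It pulled the top plate from about 0.11 rad out to no misalignment I could see. The tool felt at most about 7 N, in readings taken at the end of each move.
- **Bolt:** It went in with almost no force and was released.
- **Last checks:** In the final wrist picture, both collars and handle tops sit where upright parts resting on the plate should be. The gripper is about 100 mm clear above the flange. The last scene picture showed the gauge still in the rack and nothing out of place among the things in view. I did not measure the bystanders or look again at the lube bottle.
- **Disagreements:**
  - The wrist camera read about 1.5 mm off sideways against the finger centre; I corrected for this.
  - The green and turquoise look-alikes were upright in the first pictures and lying on the table by about 4 s, before I had touched anything.

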